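# Swap bare barrels for finished pencils and shut the display case

### The job

Get the display case ready: slide its glass door right open, take the unfinished bare barrels (no grip, no tip) out of the case and lay each in a pocket of its own in the tray, and lay every finished mechanical pencil from the tray flat in a slot of its own in the case, either way round. Then push the door along its track until it is fully shut against the frame. Leave the other things on the counter alone.

Things in the scene. Friction and masses are not known exactly. Their poses are not given: they have to be found in the camera images.
- case: wooden display case, fixed, 236 (x) x 394 (y) x 50 mm high. Origin on its underside below the centre of the loading bay. At the bay's -y end is the frame (y -88 to -100 mm, top z = 50 mm) on which the door shuts; the open door stands beyond the bay at +y (y 92 to 282 mm) over a fixed cover. Side walls with brass track lips reach z = 50 mm at |x| 104 to 118 mm
- bay_floor (a point): centre of the loading bay's floor, 12 mm above the counter, axes as the case. Bay 208 (x) x 176 mm (y) inside, open above when the door is open. Four pencil slots run along y, centred on x = -66, -22, 22, 66 mm, each 24 mm wide between ribs 6 mm high; ribs are left out over the middle 50 mm of y (finger room)
- case_door (a joint): travel of the glazed sliding door in m towards the case's +y: 0 = shut against the frame, 0.18 = fully open at its stop; starts part open. Its leading edge is at case y = -0.088 + travel. The door runs 38 to 46 mm above the counter, weighs 0.5 kg, slides against about 2.5 N of friction and stays where it is left
- door_pull (a point): centre of the top of the door's upright brass pull bar: 90 mm long along the case's x, 12 mm thick along y, standing 24 mm above the door (its top 70 mm above the counter), 30 mm behind the door's leading edge. It can be pushed from either side or pinched from above. Axes as the case
- tray: fixed wooden pocket tray, 224 (x) x 176 mm (y), 18 mm high at its y ends. Origin at the centre of its underside. Five pockets along its y axis, centred on x = -88, -44, 0, 44 and 88 mm, each 24 mm wide and 160 mm long, floor at z = 6 mm, between ribs 6 mm high above that floor; the ribs are left out over the middle 50 mm of y, which is finger room
- pencil1: finished mechanical pencil, 150 mm long: square silver barrel and red resin grip, 15 x 15 mm from 66 mm behind to 50 mm ahead of the origin, slender steel cone tip (25 mm) at +x, thin push button (9 mm) at -x; about 45 g. Origin on its axis at mid length, x along it towards the tip. Starts in a tray pocket, along the tray's y. None if absent
- pencil2: finished mechanical pencil, 150 mm long: square silver barrel and red resin grip, 15 x 15 mm from 66 mm behind to 50 mm ahead of the origin, slender steel cone tip (25 mm) at +x, thin push button (9 mm) at -x; about 45 g. Origin on its axis at mid length, x along it towards the tip. Starts in a tray pocket, along the tray's y. None if absent
- pencil3: finished mechanical pencil, 150 mm long: square silver barrel and red resin grip, 15 x 15 mm from 66 mm behind to 50 mm ahead of the origin, slender steel cone tip (25 mm) at +x, thin push button (9 mm) at -x; about 45 g. Origin on its axis at mid length, x along it towards the tip. Starts in a tray pocket, along the tray's y. None if absent
- pencil4: finished mechanical pencil, 150 mm long: square silver barrel and red resin grip, 15 x 15 mm from 66 mm behind to 50 mm ahead of the origin, slender steel cone tip (25 mm) at +x, thin push button (9 mm) at -x; about 45 g. Origin on its axis at mid length, x along it towards the tip. Starts in a tray pocket, along the tray's y. None if absent
- pencil5: finished mechanical pencil, 150 mm long: square silver barrel and red resin grip, 15 x 15 mm from 66 mm behind to 50 mm ahead of the origin, slender steel cone tip (25 mm) at +x, thin push button (9 mm) at -x; about 45 g. Origin on its axis at mid length, x along it towards the tip. Starts in a tray pocket, along the tray's y. None if absent
- barrel1: unfinished bare silver barrel without grip, tip or button: square section 15 x 15 mm, 96 mm long, about 30 g. Origin at its centre, x along it. Starts in a slot of the case, along the case's y, perhaps under the door. None if absent
- barrel2: unfinished bare silver barrel without grip, tip or button: square section 15 x 15 mm, 96 mm long, about 30 g. Origin at its centre, x along it. Starts in a slot of the case, along the case's y, perhaps under the door. None if absent
- barrel3: unfinished bare silver barrel without grip, tip or button: square section 15 x 15 mm, 96 mm long, about 30 g. Origin at its centre, x along it. Starts in a slot of the case, along the case's y, perhaps under the door. None if absent
- barrel4: unfinished bare silver barrel without grip, tip or button: square section 15 x 15 mm, 96 mm long, about 30 g. Origin at its centre, x along it. Starts in a slot of the case, along the case's y, perhaps under the door. None if absent
- paperweight: green glass dome paperweight, diameter 76 mm, 44 mm high, bystander; origin at the centre of its underside
- pewter_cup: pewter cup, diameter 72 mm, 85 mm high, bystander; origin at the centre of its underside
- resin_grip1: loose red resin grip standing on end, diameter 19 mm, 44 mm high, bystander to the right of the tray; origin at the centre of its underside
- resin_grip2: another such grip standing on end, bystander
- driver: screwdriver lying down, 160 mm long, bystander to the right of the tray
- lead_jar: small jar of leads, diameter 52 mm, 75 mm high, bystander beyond the case; origin at the centre of its underside
- jaw_dish: small white dish, diameter 90 mm, 28 mm high, bystander beyond the case; origin at the centre of its underside
Things that resemble listed ones, but are neither listed nor needed, are in the scene too. Leave any blue or orange look-alike of the pencil2 alone.

How it is judged:
By the outcome, as a careful person would: the job done as asked, in the order asked, and still so for the second after the job is handed in, with the robot touching nothing.
Of pencil1, pencil2, pencil3, pencil4, pencil5 only 3 to 4 are there at a start; the rules pass over those that are not, and their reading is None.
Of barrel1, barrel2, barrel3, barrel4 only 1 to 2 are there at a start; the rules pass over those that are not, and their reading is None.
At some moment in a run one of pencil1, pencil2, pencil3, pencil4, pencil5, barrel1, barrel2, barrel3, barrel4 may be knocked a few centimetres aside while the robot is not near it.
Once in a run the grip may slacken for a moment while it holds something.
It also fails if it takes over 208 s, if anything falls off the work surface, if the arm or the gripper's body presses on something with over 40 N, if the wrist force passes 120 N, or if a joint passes its speed limit or range.

### The arm

A 6-joint arm with a two-finger parallel gripper is mounted at the origin on the work surface. World frame = base frame: x ahead of the robot, y to its left, z up, the work surface at z = 0. Lengths are in m, angles in rad, forces in N, time in s.
With the tool pointing down it reaches from about 0.4 to 0.825 m from the base axis. Payload 7 kg.
Tool frame: the origin (TCP) lies midway between the tips of the shut fingers; the grasp point (between the pads) lies 19 mm behind it; z points along the fingers, y is the direction in which the jaws open and shut (so a half turn about z gives the same grasp; the last joint's range is limited). The gripper opens to 88 mm and grips with 3 to 60 N. Pads are 19 mm wide; open, the fingers measure 130 mm over their backs; the gripper's body (78 mm by 193 mm) begins 47 mm behind the grasp point.
Start: joints at [1.529, 0.359, 0.012, 0, -1.224, -0.288], TCP at [0.219, 0.639, 0.227] pointing down, gripper open.
Joint ranges: [-3.07, 3.07], [-1.43, 2.12], [-1.02, 1.25], [-3.03, 1.67], [-3.05, -0], [-3.03, 3.03]. Speed limits (rad/s): [2.39, 2.39, 3.01, 3.14, 3.14, 3.14].

### API

Orientations are given as a unit quaternion [x, y, z, w].
In Python, from plant import ctrl gives the robot as it stands.
- The arm moves only by the tool apply_moves, never from a script. Its argument "commands" is one flat list of numbers, 7 for each row, row after row: the turn, a rotation vector about the tool's x, y, z in units of 8 degrees (1.0 is 8 degrees), then the shift along the tool's x, y, z in units of 40 mm (1.0 is 40 mm), then the opening, from 0 (shut) to 1 (fully open). In form: [wx, wy, wz, tx, ty, tz, jaw, wx, wy, wz, tx, ty, tz, jaw, ...]. A call has 1 to 20 rows; each row is the pose to reach, as a shift and turn from the pose commanded when the call began, along the tool's axes at that moment; what a row does not reach only later rows make up. A row lasts 1/10 s, in which the tool goes at most 50 mm and 8.59 degrees, less where a joint would pass 70% of its speed; a pose out of reach is approached as far as the arm can. A call with a gripper value outside its range is refused whole. The fingers move at their own pace and stop on an object; the grip force is fixed at half the most. Time passes only in rows, so rows that repeat a pose let the fingers close. It gives the time, the measured TCP pose, the force and the opening at its end, in the units of the state.
- ctrl.state(): the state, without advancing time (a new reading comes with each control period).
- ctrl.grab_frame(name): name is "scene" or "top" or "wrist"; returns a dict with "color" (384x512x3 uint8, red, green, blue), "fx", "fy", "cx", "cy" (pixels), "position" and "attitude" of the camera in the world. Camera axes: x right, y up, looking along -z (the intrinsics and any distortion apply to the point x, -y, -z); pixel columns grow to the right and rows downward; lengths in m; the calibration is good to about 2 mm. A picture is of the moment at which its call begins. There is no depth.
- ctrl.sign_off(): hands the job in, once; it reports no verdict.
Trained networks look in the newest picture that a camera, given by its name, has taken for a name from the list of things; names that differ only in an ending like _2 or _b are one class to them, and where a whole thing is asked for, a point or a joint stands for the part that bears it (a point fixed in the world has none). Each returns a list of dicts, best first, with "score" (0 to 1); they miss things now and then, are a little off and sometimes report something else, mostly with a low value. They report only what shows in the picture. A call takes as long as a camera call. They do not tell look-alikes from the thing itself.
- ctrl.silhouettes(camera, name): "pixels" (384x512 bool, what is visible of it) and "extent" ([centre column, centre row, width, height] in pixels, round what is visible of it).
The state is a dict: "time": time; "q": joint angles; "dq": joint speeds; "tau": joint torques, N m; "tool_pos": TCP position; "tcp_rot": TCP orientation; "ft_force": force on the tool from outside, world axes, zero at the start; "wrist_torque": the same for the moment, N m; "finger_gap": finger opening in m.
Only numpy, scipy, OpenCV 4.12 (cv2) and the standard library are available. Lean on these libraries where they do the work, as an engineer would, in place of code of your own. Each camera call takes 0.05 s, during which the arm holds its last target.

## Working session

There is one attempt and no reset: what is moved stays moved. The work goes in short steps, Python scripts to look and compute and a tool call to move; the robot and the scene stay as the last step left them, time stands still between calls to the robot, and variables do not carry over. Pictures are saved under pics/ and viewed, and the job is handed in when it is done.

Besides the shell and the picture viewer there is one more tool, called after "Call:" as name(argument=value, ...) on one line, values as JSON. apply_moves: Moves the arm, as the interface text tells. Its arguments: {"type":"object","properties":{"commands":{"type":"array","items":{"type":"number"}}},"required":["commands"]}

```bash
ls; mkdir -p pics; python3 - <<'E'
from plant import ctrl
import cv2
s=ctrl.state(); print(s)
for n in ["scene","top","wrist"]:
    f=ctrl.grab_frame(n); cv2.imwrite(f"pics/a_{n}.png",f["color"][:,:,::-1])
    print(n,{k:v for k,v in f.items() if k!="color"})
E
```

```text
pics
{'time': 0.0, 'q': array([ 1.52908715e+00,  3.59393468e-01,  1.10595175e-02, -3.50204140e-04,
       -1.22406580e+00, -2.88102089e-01]), 'dq': array([-1.47878093e-03, -2.80544913e-04,  7.17238537e-05, -1.35731068e-03,
       -1.42583692e-03,  1.67912699e-03]), 'tau': array([-3.78606856e-04, -5.82720709e+01,  2.93044299e+01,  6.99749932e+00,
        6.73436109e-03, -1.67593330e-04]), 'tool_pos': array([0.21847491, 0.63816023, 0.22561869]), 'tcp_rot': array([ 9.86423729e-01, -1.64218018e-01, -6.48673213e-05,  8.15868827e-04]), 'ft_force': array([-0.13887039,  0.50212251,  0.77552211]), 'wrist_torque': array([ 0.0096296 , -0.03828432, -0.00736056]), 'finger_gap': 0.08790745553110825}
scene {'fx': 477.133664980251, 'fy': 477.133664980251, 'cx': 246.73042028007322, 'cy': 197.296903210417, 'position': array([ 1.11125083, -0.77897907,  0.85491786]), 'attitude': array([0.39284685, 0.13936881, 0.29400154, 0.86012254])}
top {'fx': 429.14563467264236, 'fy': 429.14563467264236, 'cx': 262.9979905320154, 'cy': 191.8555677557585, 'position': array([ 0.2994122 , -0.08270147,  1.35314364]), 'attitude': array([ 0.06078062, -0.06887872, -0.70120777,  0.70701422])}
wrist {'fx': 312.0306048471571, 'fy': 312.0306048471571, 'cx': 252.38015355601127, 'cy': 190.39544791854115, 'position': array([0.29062606, 0.61501848, 0.3842767 ]), 'attitude': array([ 0.08165773, -0.1129776 ,  0.80575521, -0.57560978])}
```

View pics/a_top.png

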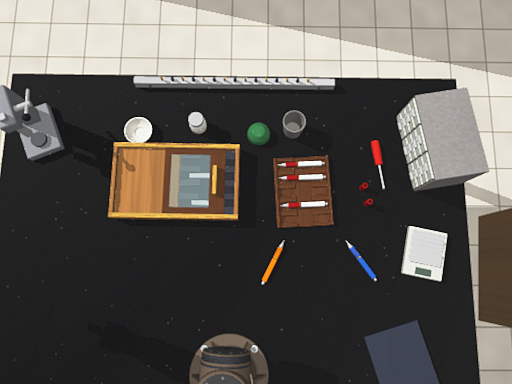

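View pics/a_scene.png

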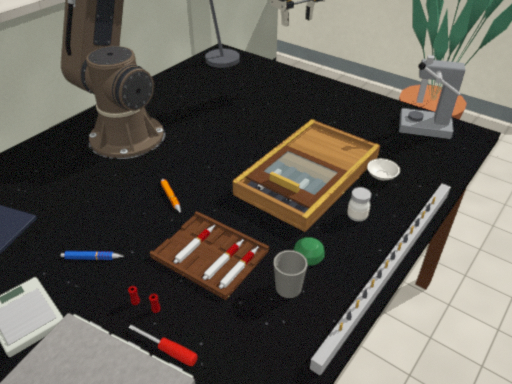

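View pics/a_wrist.png

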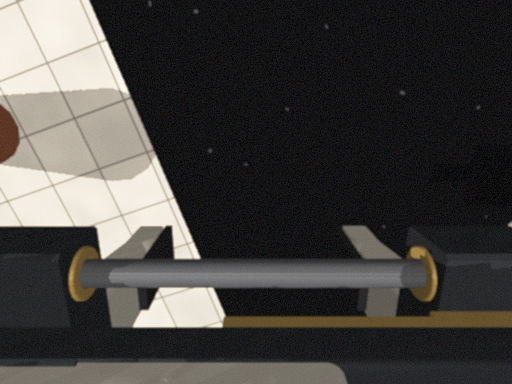

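The top picture shows three red-gripped pencils in the tray at rows 163, 177 and 204, and two barrels under the glass near (200,176) and (200,203). The door's pull is near (214,179). I'll zoom in for the pose fit.

```bash
cat > h.py <<'E'
import numpy as np, cv2
from scipy.spatial.transform import Rotation as R
def proj(f,P):
    P=np.atleast_2d(P); c=R.from_quat(f["attitude"]).inv().apply(P-f["position"])
    return np.c_[f["cx"]+f["fx"]*c[:,0]/-c[:,2], f["cy"]-f["fy"]*c[:,1]/-c[:,2]]
def back(f,uv,z):
    uv=np.atleast_2d(uv).astype(float)
    d=np.c_[(uv[:,0]-f["cx"])/f["fx"],-(uv[:,1]-f["cy"])/f["fy"],-np.ones(len(uv))]
    d=R.from_quat(f["attitude"]).apply(d)
    z=np.broadcast_to(z,len(uv)); t=(z-f["position"][2])/d[:,2]
    return f["position"]+d*t[:,None]
def crop(img,x0,y0,w,h,s,name):
    c=cv2.resize(img[y0:y0+h,x0:x0+w],None,fx=s,fy=s,interpolation=cv2.INTER_CUBIC)
    cv2.imwrite(name,c[:,:,::-1])
def T2(pose,p):  # pose x,y,yaw ; p local (N,3)
    p=np.atleast_2d(p).astype(float); c,s=np.cos(pose[2]),np.sin(pose[2])
    return np.c_[pose[0]+c*p[:,0]-s*p[:,1],pose[1]+s*p[:,0]+c*p[:,1],p[:,2]]
E
python3 - <<'E'
from h import *
from plant import ctrl
f=ctrl.grab_frame("top"); 
crop(f["color"],100,130,150,100,5.3,"pics/b_case.png"); crop(f["color"],260,145,85,90,6.6,"pics/b_tray.png")
for n in ["case","case_door","tray","pencil1","barrel1","door_pull"]:
    for d in ctrl.silhouettes("top",n): 
        m=d["pixels"].astype(np.uint8); r=cv2.minAreaRect(cv2.findNonZero(m))
        print(n,round(d["score"],2),np.round(d["extent"],1),m.sum(),np.round(r[0],1),np.round(r[1],1),round(r[2],1), np.round(back(f,[r[0]],{"case":.05,"case_door":.046,"tray":.018}.get(n,.015))[0],4))
f=ctrl.grab_frame("scene"); crop(f["color"],145,110,250,190,3.1,"pics/b_scene.png")
E
```

```text
case 0.96 [174.4 181.  129.4  78.2] 9793 [173.3 180.6] [129.7  76.4] 0.9 [0.5744 0.1812 0.05  ]
case_door 0.87 [194.1 179.8  60.4  70.5] 3961 [193.3 180.2] [61.4 65.7] 1.3 [0.577  0.1201 0.046 ]
case_door 0.4 [173.2 179.8 130.   79.7] 9790 [173.5 181. ] [129.5  77.5] 1.4 [0.574  0.1814 0.046 ]
tray 0.83 [303.8 193.6  58.8  70.9] 3148 [302. 191.] [69.8 56.1] 86.1 [ 0.5513 -0.2207  0.018 ]
pencil1 0.78 [304.  205.2  47.4  10.5] 214 [304.  203.9] [ 5.1 44. ] 87.5 [ 0.5106 -0.227   0.015 ]
pencil1 0.78 [363.5 261.9  27.3  35. ] 211 [361.5 261.1] [43.6  5.8] 53.1 [ 0.3333 -0.4029  0.015 ]
pencil1 0.67 [304.8 163.8  35.    5.6] 149 [303.5 163. ] [ 4. 35.] 90.0 [ 0.6436 -0.2268  0.015 ]
pencil1 0.49 [271.3 261.9  17.6  39.5] 157 [271.5 262.5] [ 4.  41.6] 26.6 [ 0.3271 -0.1249  0.015 ]
door_pull 0.65 [191.9 179.4  65.3  65.7] 4006 [193.1 180.1] [62.1 66. ] 2.1 [0.584  0.1255 0.015 ]
```

View pics/b_case.png

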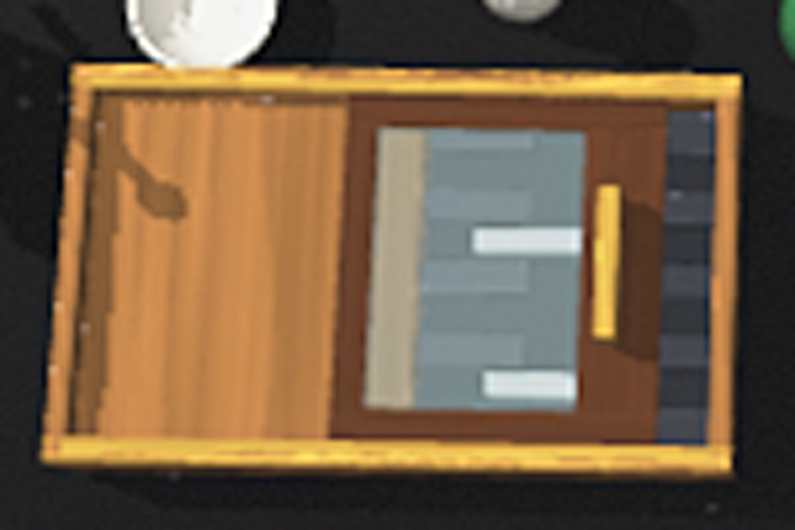

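View pics/b_tray.png

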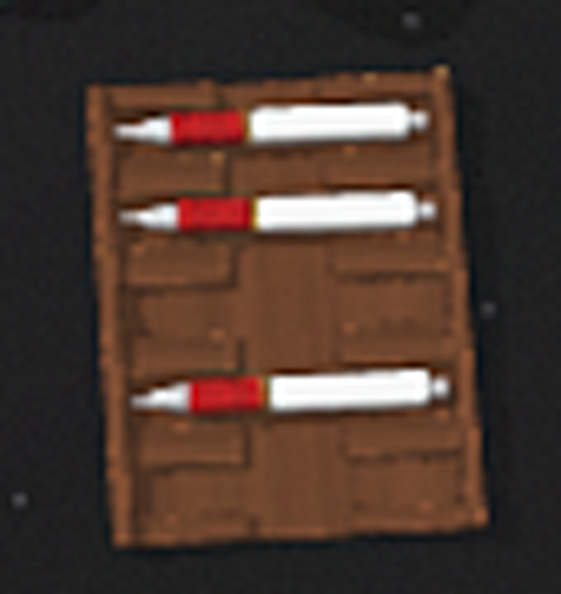

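View pics/b_scene.png

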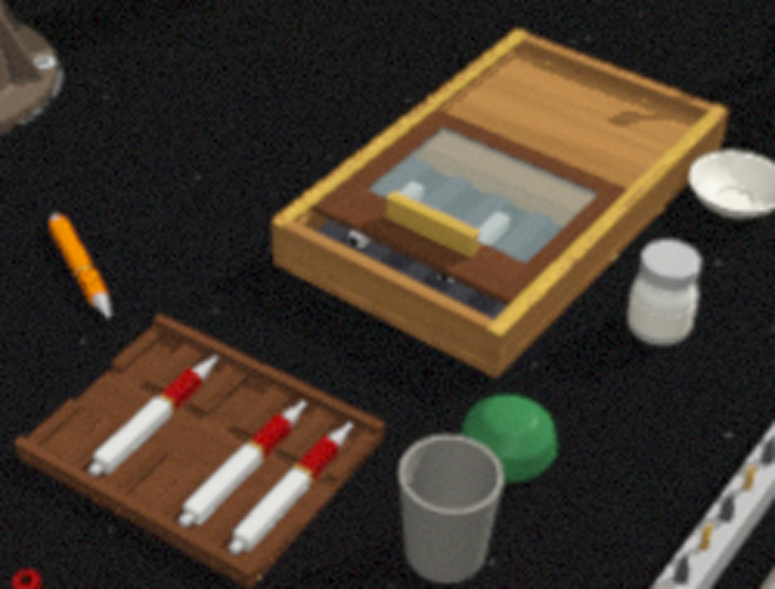

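```bash
cat > fit.py <<'E'
from h import *
from plant import ctrl
from scipy.optimize import least_squares
def cv(pts,s,x0,y0): p=np.array(pts,float); return (p+.5)/s-.5+[x0,y0]
ft=ctrl.grab_frame("top"); fs=ctrl.grab_frame("scene")
C=np.array([[.118,.294,.05],[.118,-.1,.05],[-.118,-.1,.05],[-.118,.294,.05]])
Tr=np.array([[.112,.088,.018],[.112,-.088,.018],[-.112,-.088,.018],[-.112,.088,.018]])
data={"case":(C,cv([(72,65),(742,73),(733,475),(40,465)],5.3,100,130),cv([(727,110),(497,333),(273,225),(520,32)],3.1,145,110)),
"tray":(Tr,cv([(88,85),(448,70),(488,522),(115,545)],6.6,260,145),cv([(383,428),(258,580),(18,440),(160,318)],3.1,145,110))}
for n,(L,ut,us) in data.items():
    x0=[.57,.1 if n=="case" else -.22,0]
    for w in [(1,1),(1,0),(0,1)]:
        fun=lambda p:np.r_[w[0]*(proj(ft,T2(p,L))-ut).ravel(),w[1]*(proj(fs,T2(p,L))-us).ravel()]
        r=least_squares(fun,x0); print(n,w,np.round(r.x,4),"deg",round(np.degrees(r.x[2]),2),np.round(r.fun.reshape(-1,2),1).tolist())
E
python3 fit.py
```

```text
case (1, 1) [ 0.5766  0.081  -0.0077] deg -0.44 [[0.4, 0.0], [-0.7, 0.7], [-0.9, -0.6], [0.3, -0.9], [-0.1, 0.5], [0.8, 1.0], [-0.8, -1.1], [-1.2, -0.2]]
case (1, 0) [ 0.5763  0.0803 -0.0041] deg -0.24 [[0.4, 0.4], [-0.6, 0.7], [-0.5, -0.6], [0.7, -0.4], [-0.0, 0.0], [0.0, 0.0], [-0.0, -0.0], [-0.0, -0.0]]
case (0, 1) [ 0.5767  0.0819 -0.0117] deg -0.67 [[0.0, -0.0], [-0.0, 0.0], [-0.0, -0.0], [-0.0, -0.0], [0.4, 0.6], [0.7, 0.8], [-0.6, -1.4], [-0.7, -0.3]]
tray (1, 1) [ 0.5556 -0.2224  0.0636] deg 3.64 [[-0.2, -0.5], [-0.3, -1.0], [-0.4, -0.4], [0.0, -0.8], [1.0, -1.1], [-2.0, -0.9], [-0.8, 1.6], [0.1, -0.7]]
tray (1, 0) [ 0.5535 -0.2231  0.0623] deg 3.57 [[0.0, 0.1], [-0.0, -0.4], [-0.2, 0.4], [0.2, -0.1], [0.0, -0.0], [-0.0, -0.0], [-0.0, 0.0], [-0.0, -0.0]]
tray (0, 1) [ 0.5571 -0.2222  0.0642] deg 3.68 [[-0.0, -0.0], [-0.0, -0.0], [-0.0, -0.0], [-0.0, -0.0], [1.5, -0.9], [-1.5, -0.6], [-0.4, 1.9], [0.5, -0.5]]
```

```bash
cat >> h.py <<'E'
CASE=(.5765,.081,np.radians(-.5)); TRAY=(.554,-.2228,np.radians(3.6))
def inv2(pose,P):
    P=np.atleast_2d(P); c,s=np.cos(pose[2]),np.sin(pose[2]); d=P[:,:2]-pose[:2]
    return np.c_[c*d[:,0]+s*d[:,1],-s*d[:,0]+c*d[:,1],P[:,2]]
import json,os
def tgt(*rows,start=None):
    """rows: (x,y,z,phi_deg) world; prints units relative to commanded pose (cmd.json) and stores the last (rounded)"""
    if start is None: start=json.load(open("cmd.json"))
    s=np.array(start,float); ph=np.radians(s[3])
    X=np.array([np.cos(ph),np.sin(ph),0]);Y=np.array([np.sin(ph),-np.cos(ph),0]);Z=np.array([0,0,-1.])
    for r in rows:
        d=(np.array(r[:3])-s[:3])/.04; t=np.round([d@X,d@Y,d@Z],2); w=round(-(r[3]-s[3])/8,2)
        print("[0,0,%g, %g,%g,%g, jaw]"%(w,*t), "dist mm",round(np.linalg.norm(d)*40), "rot",round(r[3]-s[3],1))
        fin=s[:3]+.04*(t[0]*X+t[1]*Y+t[2]*Z); out=[*fin,s[3]-8*w]
    json.dump([float(v) for v in out],open("cmd.json","w")); print("cmd",np.round(out,4))
def where(ctrl):
    s=ctrl.state(); Rm=R.from_quat(s["tcp_rot"]).as_matrix()
    print("t",round(s["time"],2),"tcp",np.round(s["tool_pos"],4),"phi",round(np.degrees(np.arctan2(Rm[1,0],Rm[0,0])),2),"F",np.round(s["ft_force"],1),"gap",round(s["finger_gap"],4),"q",np.round(s["q"],2))
E
python3 - <<'E'
from h import *
from fit import cv
from plant import ctrl
f=ctrl.grab_frame("top")
print(inv2(CASE,back(f,cv([(662,260)],5.3,100,130),.046)),inv2(CASE,back(f,cv([(607,262)],5.3,100,130),.07)))
print(inv2(CASE,back(f,cv([(527,241),(530,385)],5.3,100,130),.027)))
w=T2(CASE,[0,-.062,.057]);print(w)
tgt((.577,.0,.115,-90.5),(.577,.0,.057,-90.5),start=[.219,.639,.227,-18.9])
where(ctrl)
E
```

```text
case (1, 1) [ 0.5766  0.081  -0.0077] deg -0.44 [[0.4, 0.0], [-0.7, 0.7], [-0.9, -0.6], [0.3, -0.9], [-0.1, 0.5], [0.8, 1.0], [-0.8, -1.1], [-1.2, -0.2]]
case (1, 0) [ 0.5763  0.0803 -0.0041] deg -0.24 [[0.4, 0.4], [-0.6, 0.7], [-0.5, -0.6], [0.7, -0.4], [-0.0, 0.0], [0.0, 0.0], [-0.0, -0.0], [-0.0, -0.0]]
case (0, 1) [ 0.5767  0.0819 -0.0117] deg -0.67 [[0.0, -0.0], [-0.0, 0.0], [-0.0, -0.0], [-0.0, -0.0], [0.4, 0.6], [0.7, 0.8], [-0.6, -1.4], [-0.7, -0.3]]
tray (1, 1) [ 0.5556 -0.2224  0.0636] deg 3.64 [[-0.2, -0.5], [-0.3, -1.0], [-0.4, -0.4], [0.0, -0.8], [1.0, -1.1], [-2.0, -0.9], [-0.8, 1.6], [0.1, -0.7]]
tray (1, 0) [ 0.5535 -0.2231  0.0623] deg 3.57 [[0.0, 0.1], [-0.0, -0.4], [-0.2, 0.4], [0.2, -0.1], [0.0, -0.0], [-0.0, -0.0], [-0.0, 0.0], [-0.0, -0.0]]
tray (0, 1) [ 0.5571 -0.2222  0.0642] deg 3.68 [[-0.0, -0.0], [-0.0, -0.0], [-0.0, -0.0], [-0.0, -0.0], [1.5, -0.9], [-1.5, -0.6], [-0.4, 1.9], [0.5, -0.5]]
[[ 0.00692246 -0.05767639  0.046     ]] [[-2.97798966e-05 -2.80514422e-02  7.00000000e-02]]
[[ 0.02112666  0.024676    0.027     ]
 [-0.06573288  0.0191716   0.027     ]]
[[0.57595895 0.01900236 0.057     ]]
[0,0,8.95, 13.64,12.21,2.8, jaw] dist mm 741 rot -71.6
[0,0,8.95, 13.64,12.21,4.25, jaw] dist mm 752 rot -71.6
cmd [ 5.77e-01  2.00e-04  5.70e-02 -9.05e+01]
t 0.8 tcp [0.2186 0.6386 0.2266] phi -18.9 F [-0.8 -0.2 -0.5] gap 0.0876 q [ 1.53  0.36  0.01  0.   -1.22 -0.29]
```

Call:
apply_moves(commands=[0,0,8.95,13.64,12.21,2.8,0,0,0,8.95,13.64,12.21,2.8,0,0,0,8.95,13.64,12.21,2.8,0,0,0,8.95,13.64,12.21,2.8,0,0,0,8.95,13.64,12.21,2.8,0,0,0,8.95,13.64,12.21,2.8,0,0,0,8.95,13.64,12.21,2.8,0,0,0,8.95,13.64,12.21,2.8,0,0,0,8.95,13.64,12.21,2.8,0,0,0,8.95,13.64,12.21,2.8,0,0,0,8.95,13.64,12.21,2.8,0,0,0,8.95,13.64,12.21,2.8,0,0,0,8.95,13.64,12.21,2.8,0,0,0,8.95,13.64,12.21,2.8,0,0,0,8.95,13.64,12.21,2.8,0,0,0,8.95,13.64,12.21,2.8,0,0,0,8.95,13.64,12.21,2.8,0,0,0,8.95,13.64,12.21,4.25,0,0,0,8.95,13.64,12.21,4.25,0,0,0,8.95,13.64,12.21,4.25,0])

```text
time: 2.8
tool_pos: [0.5752, 0.0004, 0.0557]
tcp_rot: [-0.705, 0.71, 0.001, -0.002]
ft_force: [0.5, 0.0, 0.8]
finger_gap: 0.0004
```

```bash
python3 - <<'E'
from h import *
from plant import ctrl
where(ctrl)
f=ctrl.grab_frame("scene"); crop(f["color"],145,60,250,190,3.1,"pics/c_scene.png")
E
```

```text
t 2.8 tcp [5.752e-01 4.000e-04 5.570e-02] phi -90.41 F [0.5 0.  0.8] gap 0.0004 q [ 0.34  0.37 -0.42  0.   -0.79 -0.35]
```

View pics/c_scene.png

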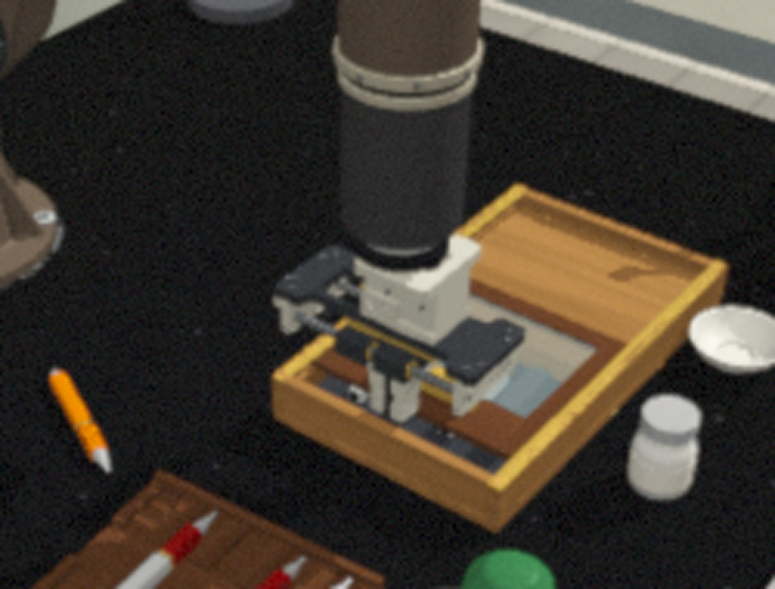

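Call:
apply_moves(commands=[0,0,0,-0.5,0,0,0,0,0,0,-0.8,0,0,0,0,0,0,-1.1,0,0,0,0,0,0,-1.4,0,0,0,0,0,0,-1.7,0,0,0,0,0,0,-2.0,0,0,0,0,0,0,-2.3,0,0,0,0,0,0,-2.6,0,0,0,0,0,0,-2.9,0,0,0,0,0,0,-3.2,0,0,0,0,0,0,-3.5,0,0,0,0,0,0,-3.8,0,0,0,0,0,0,-4.1,0,0,0,0,0,0,-4.3,0,0,0,0,0,0,-4.45,0,0,0,0,0,0,-4.6,0,0,0,0,0,0,-4.65,0,0,0,0,0,0,-4.7,0,0,0,0,0,0,-4.7,0,0,0])

```text
time: 4.75
tool_pos: [0.578, 0.1856, 0.0564]
tcp_rot: [-0.704, 0.71, -0.001, -0.002]
ft_force: [2.8, -11.0, 2.4]
finger_gap: 0.0003
```

```bash
python3 - <<'E'
from h import *
from plant import ctrl
where(ctrl)
f=ctrl.grab_frame("top"); crop(f["color"],100,110,150,120,5.3,"pics/d_top.png")
E
```

```text
t 4.75 tcp [0.578  0.1856 0.0564] phi -90.52 F [  2.8 -11.    2.4] gap 0.0003 q [ 0.63  0.41 -0.35  0.   -0.82 -0.64]
```

View pics/d_top.png

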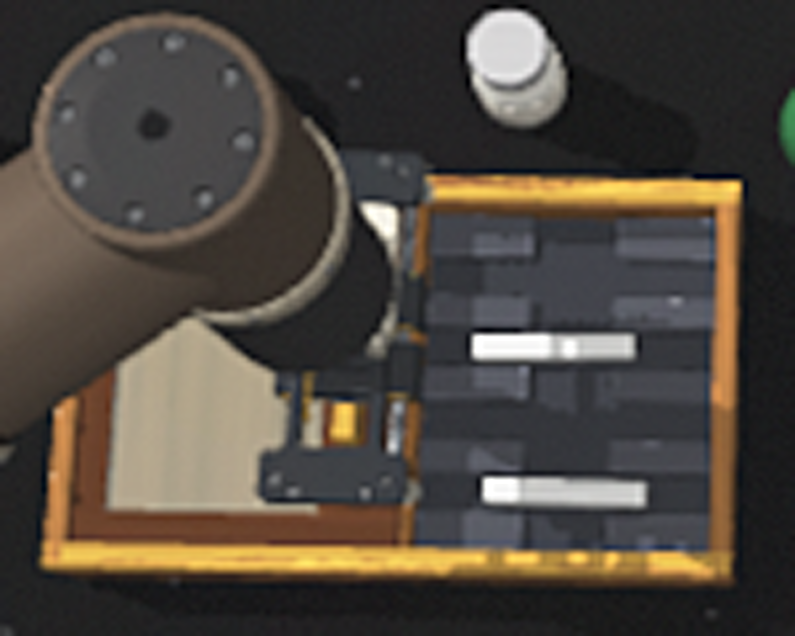

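The door is against its stop: 11 N, with the pull bar at the expected place. Both barrels are uncovered at crop (553,346) and (565,492). Measuring them next, plus the tray contents and the cup.

```bash
cat > meas.py <<'E'
from h import *
from plant import ctrl
def bars(f,z,mask_world,pose,thr=150):
    img=f["color"].astype(int); m=((img.min(2)>thr)&(img.max(2)-img.min(2)<45)).astype(np.uint8)
    n,l,st,c=cv2.connectedComponentsWithStats(m)
    for i in range(1,n):
        if st[i,4]<40: continue
        pts=np.argwhere(l==i)[:,::-1]; W=inv2(pose,back(f,pts,z))
        if np.any(np.abs(W.mean(0)[:2])>mask_world): continue
        r=cv2.minAreaRect((W[:,:2]*1000).astype(np.float32))
        wc=T2(pose,[r[0][0]/1000,r[0][1]/1000,z])[0]
        print("local mm",np.round(r[0],1),"size",np.round(r[1],1),"ang",round(r[2],1),"mean",np.round(W.mean(0)[:2]*1000,1),"world",np.round(wc,4))
E
python3 - <<'E'
from meas import *
f=ctrl.grab_frame("top")
print("bay");bars(f,.027,(.1,.09),CASE)
print("tray");bars(f,.021,(.11,.09),TRAY)
print("scene bay"); g=ctrl.grab_frame("scene"); bars(g,.027,(.1,.09),CASE)
print("scene tray"); bars(g,.021,(.11,.09),TRAY)
for n in ["pewter_cup","paperweight","lead_jar","resin_grip1"]:
    for d in ctrl.silhouettes("top",n)[:2]: print(n,round(d["score"],2),d["extent"],back(f,[d["extent"][:2]],.06))
E
```

```text
bay
local mm [21.6  9. ] size [13.  94.9] ang 1.1 mean [22.2 11.5] world [0.5982 0.0899 0.027 ]
local mm [-64.6  -0.8] size [12.7 93.9] ang 1.0 mean [-65.4   1.6] world [0.5119 0.0808 0.027 ]
tray
local mm [ 86.5 -31.3] size [80.4 13.2] ang 87.0 mean [ 86.7 -29.2] world [ 0.6423 -0.2486  0.021 ]
local mm [ 42.6 -32.4] size [15.2 83.6] ang 0.8 mean [ 42.3 -29.5] world [ 0.5986 -0.2525  0.021 ]
local mm [-45.2 -32.1] size [15.4 82.6] ang 0.8 mean [-45.1 -28.9] world [ 0.5109 -0.2576  0.021 ]
scene bay
local mm [-62.    0.5] size [19.9 96.4] ang 1.5 mean [-64.1   3.3] world [0.5145 0.0821 0.027 ]
local mm [25.3 11.1] size [20.1 96.3] ang 2.8 mean [24.  13.7] world [0.6019 0.0918 0.027 ]
scene tray
local mm [-41.6 -32.7] size [86.8 21.5] ang 89.2 mean [-42.1 -31.7] world [ 0.5145 -0.258   0.021 ]
local mm [ 46.1 -33.9] size [85.9 18.5] ang 89.0 mean [ 45.6 -33.5] world [ 0.6022 -0.2538  0.021 ]
local mm [ 89.6 -33.1] size [85.6 19.1] ang 89.5 mean [ 89.4 -31.5] world [ 0.6455 -0.2502  0.021 ]
pewter_cup 0.82 [292.3, 124.0, 20.4, 29.2] [[ 0.75862672 -0.18776813  0.06      ]]
paperweight 0.81 [259.1, 131.8, 22.9, 24.7] [[ 0.73171164 -0.08307631  0.06      ]]
lead_jar 0.83 [199.6, 123.9, 22.0, 20.9] [[0.75561332 0.10467471 0.06      ]]
resin_grip1 0.56 [363.8, 187.0, 8.5, 4.8] [[ 0.55776815 -0.40712799  0.06      ]]
resin_grip1 0.39 [370.6, 202.2, 8.4, 11.1] [[ 0.51052959 -0.42630157  0.06      ]]
```

```bash
python3 - <<'E'
from h import *
from plant import ctrl
# cup fit
from scipy.optimize import minimize
F={n:ctrl.grab_frame(n) for n in ["top","scene"]}
a=np.linspace(0,2*np.pi,60)
for nm,rad,h in [("pewter_cup",.036,.085),("lead_jar",.026,.075)]:
  M={}
  for n in F:
    d=ctrl.silhouettes(n,nm); M[n]=d[0]["pixels"] if d else None
  def rend(n,x,y):
    P=np.r_[np.c_[x+rad*np.cos(a),y+rad*np.sin(a),0*a],np.c_[x+rad*np.cos(a),y+rad*np.sin(a),0*a+h]]
    m=np.zeros((384,512),np.uint8); cv2.fillConvexPoly(m,cv2.convexHull(np.round(proj(F[n],P)*16).astype(np.int32)),1,shift=4); return m>0
  for use in (["top"],["scene"],["top","scene"]):
    best=max(((sum((rend(n,x,y)&M[n]).sum()/(rend(n,x,y)|M[n]).sum() for n in use),x,y) for x in np.arange(.70,.80,.003) for y in (np.arange(-.22,-.15,.003) if nm=="pewter_cup" else np.arange(.07,.14,.003))))
    print(nm,use,np.round(best,3))
tgt((.577,.17,.057,-90.5),(.58,.15,.11,-90.5),(.5985,.09,.06,-90.5),(.5985,.09,.0165,-90.5),start=[.5786,.1882,.057,-90.5])
E
```

```text
pewter_cup ['top'] [ 0.77   0.766 -0.19 ]
pewter_cup ['scene'] [ 0.795  0.757 -0.184]
pewter_cup ['top', 'scene'] [ 1.55   0.76  -0.187]
lead_jar ['top'] [0.764 0.763 0.118]
lead_jar ['scene'] [0.853 0.766 0.121]
lead_jar ['top', 'scene'] [1.605 0.766 0.121]
[0,0,-0, 0.46,0.04,0, jaw] dist mm 18 rot 0.0
[0,0,-0, 0.95,-0.04,-1.32, jaw] dist mm 65 rot 0.0
[0,0,-0, 2.45,-0.52,-0.07, jaw] dist mm 100 rot 0.0
[0,0,-0, 2.45,-0.52,1.01, jaw] dist mm 108 rot 0.0
cmd [ 5.985e-01  9.000e-02  1.660e-02 -9.050e+01]
```

Call:
apply_moves(commands=[0,0,0,0.46,0.04,0,0,0,0,0,0.95,-0.04,-1.32,0,0,0,0,0.95,-0.04,-1.32,0.5,0,0,0,2.45,-0.52,-0.07,0.5,0,0,0,2.45,-0.52,-0.07,0.5,0,0,0,2.45,-0.52,-0.07,0.5,0,0,0,2.45,-0.52,-0.07,0.5,0,0,0,2.45,-0.52,0.5,0.5,0,0,0,2.45,-0.52,0.8,0.5,0,0,0,2.45,-0.52,1.01,0.5,0,0,0,2.45,-0.52,1.01,0.5,0,0,0,2.45,-0.52,1.01,0.5])

```text
time: 6.6
tool_pos: [0.5985, 0.09, 0.0165]
tcp_rot: [-0.704, 0.71, -0.0, 0.0]
ft_force: [0.5, 0.2, -0.1]
finger_gap: 0.0439
```

```bash
python3 - <<'E'
from h import *
from plant import ctrl
where(ctrl)
f=ctrl.grab_frame("wrist"); cv2.imwrite("pics/e_wrist.png",f["color"][:,:,::-1])
f=ctrl.grab_frame("scene"); crop(f["color"],195,90,180,140,4.3,"pics/e_scene.png")
E
```

```text
t 6.6 tcp [0.5985 0.09   0.0165] phi -90.46 F [ 0.5  0.2 -0.1] gap 0.0439 q [ 0.47  0.45 -0.38  0.   -0.73 -0.48]
```

View pics/e_wrist.png

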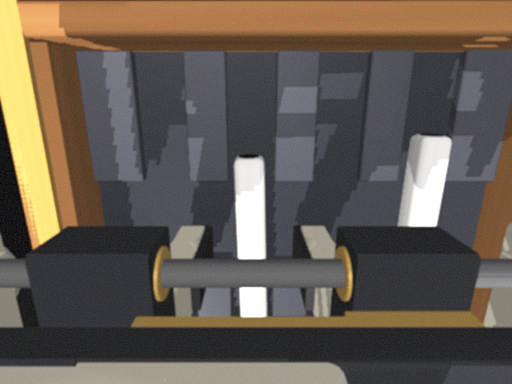

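View pics/e_scene.png

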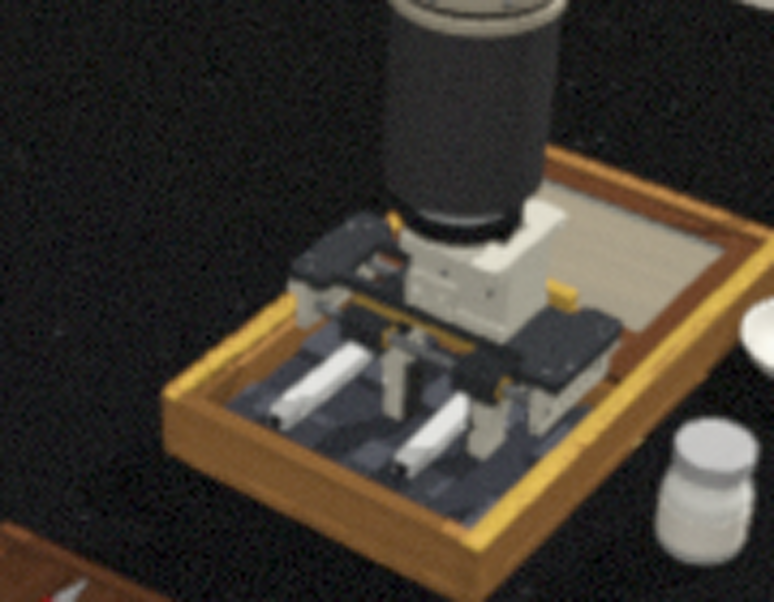

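Call:
apply_moves(commands=[0,0,0,0,0,0,0,0,0,0,0,0,0,0,0,0,0,0,0,0,0,0,0,0,0,0,0,0,0,0,0,0,0,0,0,0,0,0,0,0,0,0,0,0,0,0,0,-0.8,0,0,0,0,0,0,-1.8,0,0,0,0,0,0,-2.4,0,0,0,0,0,0,-2.4,0])

```text
time: 7.7
tool_pos: [0.6005, 0.0904, 0.1163]
tcp_rot: [-0.704, 0.71, -0.001, 0.003]
ft_force: [1.0, 0.2, -0.4]
finger_gap: 0.0146
```

```bash
python3 - <<'E'
from h import *
from plant import ctrl
where(ctrl)
f=ctrl.grab_frame("wrist"); cv2.imwrite("pics/f_wrist.png",f["color"][:,:,::-1])
s=json.load(open("cmd.json")); s[2]+=.096
# barrel centre vs tcp offset ~0 ; pocket local (0,0)
for px in (0,-.088):
  print(T2(TRAY,[px,0,0]))
p=T2(TRAY,[0,0,0])[0]
tgt((p[0],p[1],.113,-86.4),(p[0],p[1],.05,-86.4),(p[0],p[1],.012,-86.4),start=s)
E
```

```text
t 7.7 tcp [0.6005 0.0904 0.1163] phi -90.46 F [ 1.   0.2 -0.4] gap 0.0146 q [ 0.47  0.34 -0.29  0.   -0.94 -0.48]
[[ 0.554  -0.2228  0.    ]]
[[ 0.46617365 -0.22832557  0.        ]]
[0,0,-0.51, 7.83,1.05,-0.01, jaw] dist mm 316 rot 4.1
[0,0,-0.51, 7.83,1.05,1.56, jaw] dist mm 322 rot 4.1
[0,0,-0.51, 7.83,1.05,2.52, jaw] dist mm 332 rot 4.1
cmd [ 5.538e-01 -2.228e-01  1.180e-02 -8.642e+01]
```

View pics/f_wrist.png

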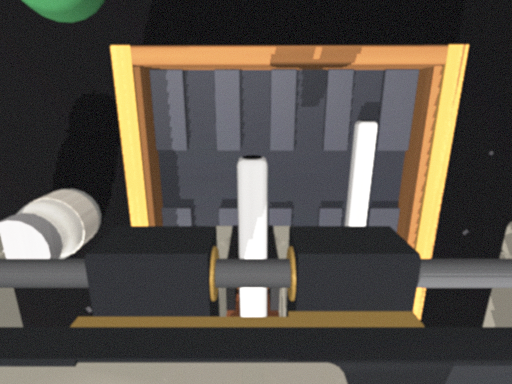

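Call:
apply_moves(commands=[0,0,-0.51,7.83,1.05,-0.01,0,0,0,-0.51,7.83,1.05,-0.01,0,0,0,-0.51,7.83,1.05,-0.01,0,0,0,-0.51,7.83,1.05,-0.01,0,0,0,-0.51,7.83,1.05,-0.01,0,0,0,-0.51,7.83,1.05,-0.01,0,0,0,-0.51,7.83,1.05,-0.01,0,0,0,-0.51,7.83,1.05,1.3,0,0,0,-0.51,7.83,1.05,1.56,0,0,0,-0.51,7.83,1.05,1.56,0,0,0,-0.51,7.83,1.05,1.56,0])

```text
time: 8.85
tool_pos: [0.554, -0.2228, 0.0502]
tcp_rot: [0.729, -0.684, -0.0, 0.0]
ft_force: [0.7, 0.6, 0.7]
finger_gap: 0.0144
```

```bash
python3 - <<'E'
from h import *
from plant import ctrl
where(ctrl)
f=ctrl.grab_frame("wrist"); cv2.imwrite("pics/g_wrist.png",f["color"][:,:,::-1])
f=ctrl.grab_frame("top"); crop(f["color"],240,110,125,130,4.6,"pics/g_top.png")
E
```

```text
t 8.85 tcp [ 0.554  -0.2228  0.0502] phi -86.34 F [0.7 0.6 0.7] gap 0.0144 q [-0.06  0.4  -0.38  0.   -0.8   0.12]
```

View pics/g_wrist.png

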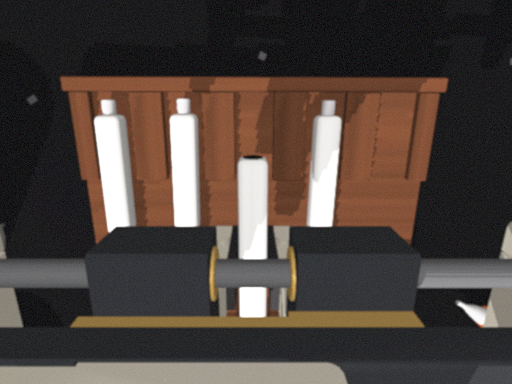

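```bash
python3 - <<'E'
from h import *
b=T2(CASE,[-.0655,0,0])[0]; print(b)
tgt((b[0],b[1],.11,-90.5),(b[0],b[1],.06,-90.5),(b[0],b[1],.0165,-90.5),start=[.5538,-.2228,.0502,-86.42])
E
```

```text
[0.51100249 0.08157159 0.        ]
[0,0,0.51, -7.66,0.59,-1.5, jaw] dist mm 313 rot -4.1
[0,0,0.51, -7.66,0.59,-0.24, jaw] dist mm 308 rot -4.1
[0,0,0.51, -7.66,0.59,0.84, jaw] dist mm 309 rot -4.1
cmd [ 5.111e-01  8.150e-02  1.660e-02 -9.050e+01]
```

Call:
apply_moves(commands=[0,0,0,0,0,0.6,0,0,0,0,0,0,0.9,0,0,0,0,0,0,0.96,0,0,0,0,0,0,0.96,0,0,0,0,0,0,0.96,0.28,0,0,0,0,0,0.96,0.28,0,0,0,0,0,0.96,0.28,0,0,0,0,0,0.96,0.28,0,0,0,0,0,0.5,0.28,0,0,0,0,0,-0.5,0.28,0,0,0,0,0,-1.5,0.28,0,0,0,0,0,-1.5,0.28])

```text
time: 10.15
tool_pos: [0.5571, -0.224, 0.1159]
tcp_rot: [0.729, -0.684, 0.004, -0.002]
ft_force: [1.6, -0.9, 0.2]
finger_gap: 0.0247
```

```bash
python3 - <<'E'
from h import *
from plant import ctrl
where(ctrl)
f=ctrl.grab_frame("wrist"); cv2.imwrite("pics/h_wrist.png",f["color"][:,:,::-1])
b=T2(CASE,[-.0655,0,0])[0]; print(b)
tgt((b[0],b[1],.11,-90.5),(b[0],b[1],.06,-90.5),(b[0],b[1],.0165,-90.5),start=[.5538,-.2228,.1102,-86.42])
E
```

```text
t 10.15 tcp [ 0.5571 -0.224   0.1159] phi -86.35 F [ 1.6 -0.9  0.2] gap 0.0247 q [-0.06  0.32 -0.31  0.   -0.93  0.12]
[0.51100249 0.08157159 0.        ]
[0,0,0.51, -7.66,0.59,0.01, jaw] dist mm 307 rot -4.1
[0,0,0.51, -7.66,0.59,1.26, jaw] dist mm 311 rot -4.1
[0,0,0.51, -7.66,0.59,2.34, jaw] dist mm 321 rot -4.1
cmd [ 5.111e-01  8.150e-02  1.660e-02 -9.050e+01]
```

View pics/h_wrist.png

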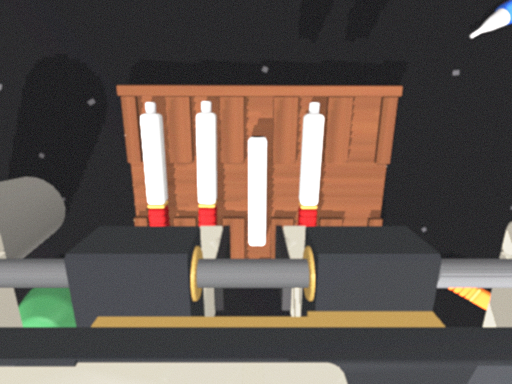

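The barrel lies in the tray's middle pocket at about (257,190). Next, the second barrel.

Call:
apply_moves(commands=[0,0,0.51,-7.66,0.59,0.01,0.45,0,0,0.51,-7.66,0.59,0.01,0.45,0,0,0.51,-7.66,0.59,0.01,0.45,0,0,0.51,-7.66,0.59,0.01,0.45,0,0,0.51,-7.66,0.59,0.01,0.45,0,0,0.51,-7.66,0.59,0.01,0.45,0,0,0.51,-7.66,0.59,0.01,0.45,0,0,0.51,-7.66,0.59,1.0,0.45,0,0,0.51,-7.66,0.59,1.26,0.45,0,0,0.51,-7.66,0.59,1.26,0.45])

```text
time: 11.2
tool_pos: [0.5091, 0.0799, 0.0574]
tcp_rot: [-0.704, 0.71, 0.001, -0.003]
ft_force: [0.4, -0.3, -0.2]
finger_gap: 0.0391
```

```bash
python3 - <<'E'
from h import *
from plant import ctrl
where(ctrl)
f=ctrl.grab_frame("wrist"); cv2.imwrite("pics/i_wrist.png",f["color"][:,:,::-1])
E
```

```text
t 11.2 tcp [0.5091 0.0799 0.0574] phi -90.53 F [ 0.4 -0.3 -0.2] gap 0.0391 q [ 0.54  0.28 -0.55 -0.   -0.75 -0.55]
```

View pics/i_wrist.png

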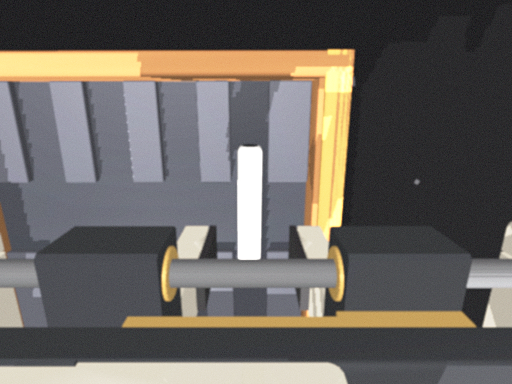

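```bash
python3 - <<'E'
from meas import *
f=ctrl.grab_frame("wrist"); bars(f,.027,(.11,.1),CASE,120)
print(inv2(CASE,back(f,[(250,151),(250,258)],.027)))
f=ctrl.grab_frame("top"); bars(f,.027,(.1,.09),CASE); crop(f["color"],100,110,150,120,5.3,"pics/i_top.png")
E
```

```text
local mm [ 80.7 -56.6] size [59.5 13.1] ang 89.9 mean [ 79.8 -55.6] world [0.6567 0.0237 0.027 ]
local mm [ 49.6 -56.6] size [59.5 35.3] ang 90.0 mean [ 41.7 -58.5] world [0.6256 0.024  0.027 ]
local mm [  8.6 -56.8] size [37.7 60.1] ang 0.4 mean [  1.8 -61.3] world [0.5846 0.0242 0.027 ]
local mm [-33.4 -56.7] size [38.  60.2] ang 0.7 mean [-38.7 -62.5] world [0.5426 0.0246 0.027 ]
local mm [-87.8 -56.8] size [24.5 60.1] ang 0.1 mean [-87.9 -58. ] world [0.4882 0.025  0.027 ]
local mm [-63.9 -11.1] size [77.9 16.6] ang 89.2 mean [-63.9 -12.6] world [0.5125 0.0704 0.027 ]
local mm [-23.5  14.4] size [30.2 17.4] ang 70.8 mean [-24.2  14.4] world [0.5531 0.0956 0.027 ]
local mm [-106.1   14.7] size [17.  30.1] ang 20.1 mean [-105.3   15.1] world [0.4706 0.0966 0.027 ]
local mm [102.3  18.7] size [17.3  3.3] ang 77.4 mean [103.3  20.5] world [0.6789 0.0988 0.027 ]
local mm [84.  23.5] size [6.4 4.5] ang 57.2 mean [83.9 23.8] world [0.6607 0.1038 0.027 ]
local mm [-46.5  24.4] size [ 5.2 10.8] ang 89.9 mean [-46.7  24.3] world [0.5303 0.1058 0.027 ]
local mm [-82.2  24.4] size [ 5.2 12.2] ang 89.9 mean [-82.1  24.4] world [0.4945 0.1061 0.027 ]
local mm [98.5 57. ] size [56.1 27.3] ang 77.4 mean [101.7  52.3] world [0.6755 0.1372 0.027 ]
local mm [-65.   51.5] size [ 41.6 115.6] ang 89.9 mean [-65.3  44.3] world [0.512  0.1331 0.027 ]
[[-0.06346861 -0.04572423  0.027     ]
 [-0.06327577  0.02698164  0.027     ]]
local mm [-66.3 -33.5] size [29.3 14.7] ang 82.8 mean [-66.  -34.3] world [0.5099 0.0481 0.027 ]
```

View pics/i_top.png

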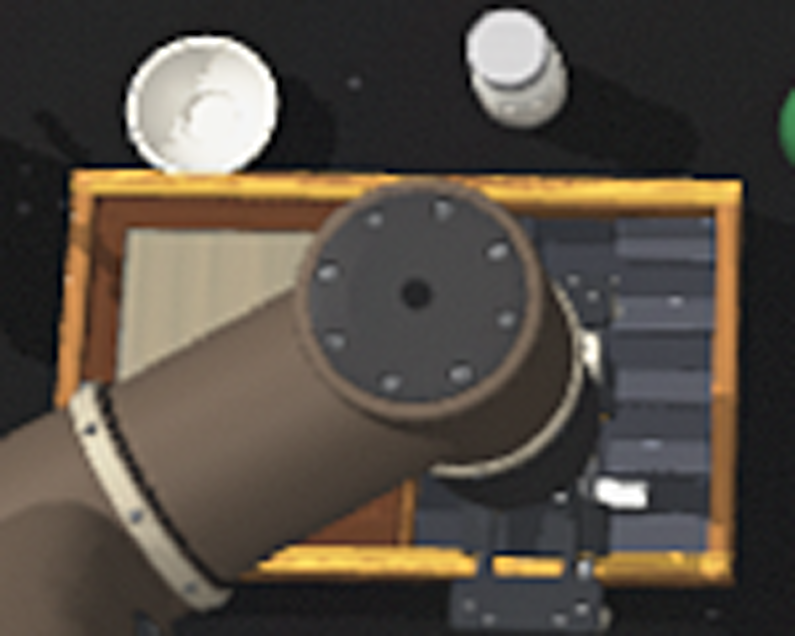

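Call:
apply_moves(commands=[0,0,0,0,0,0.6,0.45,0,0,0,0,0,1.08,0.45,0,0,0,0,0,1.08,0.45,0,0,0,0,0,1.08,0,0,0,0,0,0,1.08,0,0,0,0,0,0,1.08,0,0,0,0,0,0,1.08,0,0,0,0,0,0,1.08,0,0,0,0,0,0,1.08,0,0,0,0,0,0,0.3,0,0,0,0,0,0,-0.7,0,0,0,0,0,0,-1.3,0,0,0,0,0,0,-1.3,0])

```text
time: 12.65
tool_pos: [0.513, 0.0822, 0.1153]
tcp_rot: [-0.704, 0.71, -0.001, 0.003]
ft_force: [0.5, 0.6, -0.9]
finger_gap: 0.0147
```

```bash
python3 - <<'E'
from h import *
from plant import ctrl
where(ctrl)
p=T2(TRAY,[-.088,0,0])[0]
tgt((p[0],p[1],.112,-86.4),(p[0],p[1],.05,-86.4),(p[0],p[1],.012,-86.4),start=[.5111,.0815,.112,-90.5])
E
```

```text
t 12.65 tcp [0.513  0.0822 0.1153] phi -90.45 F [ 0.5  0.6 -0.9] gap 0.0147 q [ 0.54  0.2  -0.48  0.   -0.87 -0.55]
[0,0,-0.51, 7.76,1.06,0, jaw] dist mm 313 rot 4.1
[0,0,-0.51, 7.76,1.06,1.55, jaw] dist mm 319 rot 4.1
[0,0,-0.51, 7.76,1.06,2.5, jaw] dist mm 329 rot 4.1
cmd [ 4.660e-01 -2.285e-01  1.200e-02 -8.642e+01]
```

Call:
apply_moves(commands=[0,0,-0.51,7.76,1.06,0,0,0,0,-0.51,7.76,1.06,0,0,0,0,-0.51,7.76,1.06,0,0,0,0,-0.51,7.76,1.06,0,0,0,0,-0.51,7.76,1.06,0,0,0,0,-0.51,7.76,1.06,0,0,0,0,-0.51,7.76,1.06,0,0,0,0,-0.51,7.76,1.06,1.0,0,0,0,-0.51,7.76,1.06,1.55,0,0,0,-0.51,7.76,1.06,1.55,0,0,0,-0.51,7.76,1.06,1.55,0])

```text
time: 13.75
tool_pos: [0.4656, -0.2287, 0.0493]
tcp_rot: [0.729, -0.684, -0.0, 0.001]
ft_force: [0.3, -0.6, 1.4]
finger_gap: 0.0146
```

```bash
python3 - <<'E'
from h import *
from plant import ctrl
where(ctrl)
f=ctrl.grab_frame("wrist"); cv2.imwrite("pics/j_wrist.png",f["color"][:,:,::-1])
E
```

```text
t 13.75 tcp [ 0.4656 -0.2287  0.0493] phi -86.38 F [ 0.3 -0.6  1.4] gap 0.0146 q [-0.08  0.3  -0.55  0.   -0.73  0.14]
```

View pics/j_wrist.png

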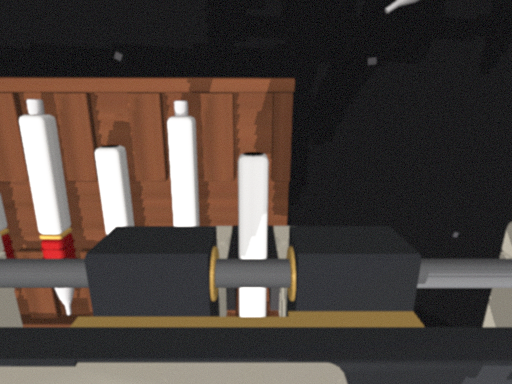

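Call:
apply_moves(commands=[0,0,0,0,0,0.6,0,0,0,0,0,0,0.9,0,0,0,0,0,0,0.95,0,0,0,0,0,0,0.95,0,0,0,0,0,0,0.95,0.28,0,0,0,0,0,0.95,0.28,0,0,0,0,0,0.95,0.28,0,0,0,0,0,0.95,0.28,0,0,0,0,0,0.5,0.28,0,0,0,0,0,-0.5,0.28,0,0,0,0,0,-1.5,0.28,0,0,0,0,0,-1.5,0.28])

```text
time: 15.0
tool_pos: [0.4691, -0.2297, 0.1149]
tcp_rot: [0.729, -0.684, 0.004, -0.002]
ft_force: [0.6, -0.2, -0.1]
finger_gap: 0.0245
```

```bash
python3 - <<'E'
from meas import *
where(ctrl)
f=ctrl.grab_frame("wrist"); cv2.imwrite("pics/k_wrist.png",f["color"][:,:,::-1]); bars(f,.021,(.11,.1),TRAY,120)
f=ctrl.grab_frame("top"); crop(f["color"],240,110,125,130,4.6,"pics/k_top.png")
p=T2(TRAY,[-.044,-.008,0])[0]
tgt((p[0],p[1],.11,-86.4),(p[0],p[1],.05,-86.4),(p[0],p[1],.009,-86.4),start=[.466,-.2285,.110,-86.42])
E
```

```text
t 15.0 tcp [ 0.4691 -0.2297  0.1149] phi -86.35 F [ 0.6 -0.2 -0.1] gap 0.0245 q [-0.08  0.21 -0.48  0.   -0.87  0.14]
local mm [ 41.5 -33.1] size [84.9 19.8] ang 88.7 mean [ 41.5 -33. ] world [ 0.5975 -0.2532  0.021 ]
local mm [ 84.9 -32.5] size [84.4 22.1] ang 89.4 mean [ 84.9 -32.3] world [ 0.6408 -0.2499  0.021 ]
local mm [-43.9 -32.4] size [84.8 16.6] ang 89.3 mean [-44.  -32.3] world [ 0.5122 -0.2579  0.021 ]
local mm [-86.3  -1.6] size [95.6 16.2] ang 89.8 mean [-86.4  -4. ] world [ 0.468  -0.2298  0.021 ]
local mm [-0.  -9.1] size [18.2 77.1] ang 0.0 mean [ -0.1 -10.5] world [ 0.5545 -0.2318  0.021 ]
local mm [-46.2  44.7] size [18.4 30.9] ang 0.2 mean [-45.3  43. ] world [ 0.5051 -0.1811  0.021 ]
local mm [84.8 55.1] size [13.8 12.5] ang 10.3 mean [86.7 54. ] world [ 0.6351 -0.1625  0.021 ]
[0,0,-0, 0.2,-1.1,0, jaw] dist mm 45 rot 0.0
[0,0,-0, 0.2,-1.1,1.5, jaw] dist mm 75 rot 0.0
[0,0,-0, 0.2,-1.1,2.52, jaw] dist mm 111 rot 0.0
cmd [ 5.104e-01 -2.337e-01  9.200e-03 -8.642e+01]
```

View pics/k_wrist.png

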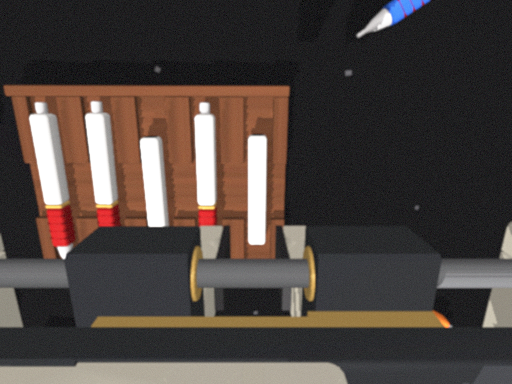

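View pics/k_top.png

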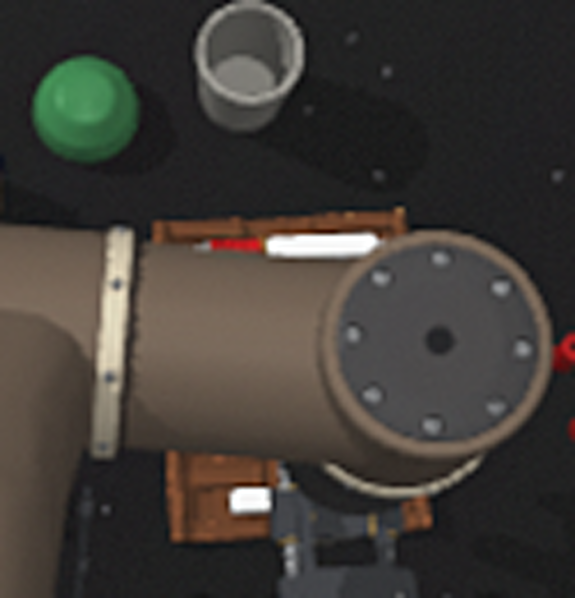

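Call:
apply_moves(commands=[0,0,0,0.2,-1.1,0,0.28,0,0,0,0.2,-1.1,0,0.28,0,0,0,0.2,-1.1,1.0,0.28,0,0,0,0.2,-1.1,1.5,0.28,0,0,0,0.2,-1.1,1.5,0.28,0,0,0,0.2,-1.1,1.5,0.28,0,0,0,0.2,-1.1,1.5,0.28])

```text
time: 15.8
tool_pos: [0.5108, -0.2343, 0.0502]
tcp_rot: [0.729, -0.685, 0.001, -0.0]
ft_force: [0.7, -0.4, -0.0]
finger_gap: 0.0244
```

```bash
python3 - <<'E'
from meas import *
where(ctrl)
f=ctrl.grab_frame("wrist"); cv2.imwrite("pics/l_wrist.png",f["color"][:,:,::-1])
E
```

```text
t 15.8 tcp [ 0.5108 -0.2343  0.0502] phi -86.4 F [ 0.7 -0.4 -0. ] gap 0.0244 q [-0.08  0.35 -0.46  0.   -0.76  0.14]
```

View pics/l_wrist.png

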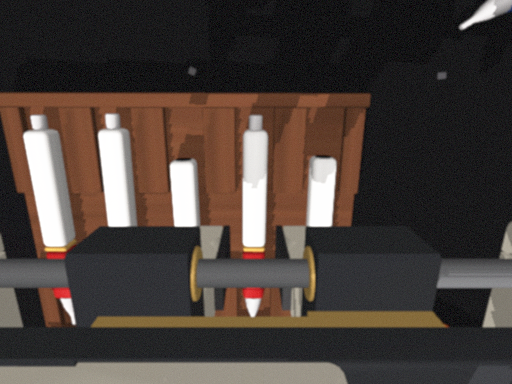

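Call:
apply_moves(commands=[0,0,0,0,0,0.6,0.28,0,0,0,0,0,0.9,0.28,0,0,0,0,0,1.02,0.28,0,0,0,0,0,1.02,0.28,0,0,0,0,0,1.02,0,0,0,0,0,0,1.02,0,0,0,0,0,0,1.02,0,0,0,0,0,0,1.02,0,0,0,0,0,0,1.02,0,0,0,0,0,0,0.3,0,0,0,0,0,0,-0.7,0,0,0,0,0,0,-1.5,0,0,0,0,0,0,-1.5,0])

```text
time: 17.15
tool_pos: [0.5129, -0.2347, 0.1141]
tcp_rot: [0.729, -0.684, 0.003, -0.002]
ft_force: [0.0, -0.2, -0.1]
finger_gap: 0.0146
```

```bash
python3 - <<'E'
from meas import *
where(ctrl)
f=ctrl.grab_frame("wrist"); cv2.imwrite("pics/m_wrist.png",f["color"][:,:,::-1])
p=T2(CASE,[-.066,-.007,0])[0]
tgt((p[0],p[1],.112,-90.5),(p[0],p[1],.06,-90.5),(p[0],p[1],.0165,-90.5),start=[.5104,-.2337,.110,-86.42])
E
```

```text
t 17.15 tcp [ 0.5129 -0.2347  0.1141] phi -86.37 F [ 0.  -0.2 -0.1] gap 0.0146 q [-0.08  0.27 -0.39  0.   -0.9   0.14]
[0,0,0.51, -7.69,-0.48,-0.05, jaw] dist mm 308 rot -4.1
[0,0,0.51, -7.69,-0.48,1.25, jaw] dist mm 312 rot -4.1
[0,0,0.51, -7.69,-0.48,2.34, jaw] dist mm 322 rot -4.1
cmd [ 5.104e-01  7.450e-02  1.640e-02 -9.050e+01]
```

View pics/m_wrist.png

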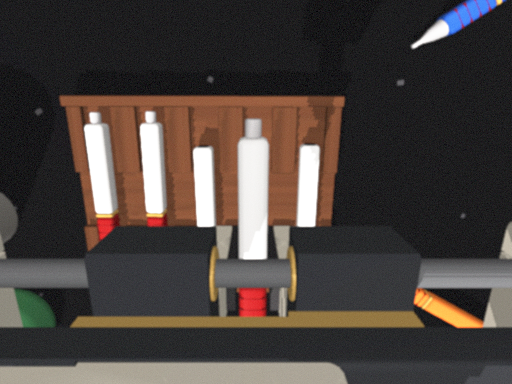

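Call:
apply_moves(commands=[0,0,0.51,-7.69,-0.48,-0.05,0,0,0,0.51,-7.69,-0.48,-0.05,0,0,0,0.51,-7.69,-0.48,-0.05,0,0,0,0.51,-7.69,-0.48,-0.05,0,0,0,0.51,-7.69,-0.48,-0.05,0,0,0,0.51,-7.69,-0.48,-0.05,0,0,0,0.51,-7.69,-0.48,-0.05,0,0,0,0.51,-7.69,-0.48,1.0,0,0,0,0.51,-7.69,-0.48,1.25,0,0,0,0.51,-7.69,-0.48,1.25,0,0,0,0.51,-7.69,-0.48,1.25,0])

```text
time: 18.3
tool_pos: [0.5102, 0.0734, 0.0596]
tcp_rot: [-0.704, 0.71, -0.0, -0.001]
ft_force: [-0.5, -0.2, 1.2]
finger_gap: 0.0151
```

```bash
python3 - <<'E'
from meas import *
where(ctrl)
f=ctrl.grab_frame("wrist"); cv2.imwrite("pics/n_wrist.png",f["color"][:,:,::-1])
E
```

```text
t 18.3 tcp [0.5102 0.0734 0.0596] phi -90.53 F [-0.5 -0.2  1.2] gap 0.0151 q [ 0.52  0.28 -0.55  0.   -0.75 -0.53]
```

View pics/n_wrist.png

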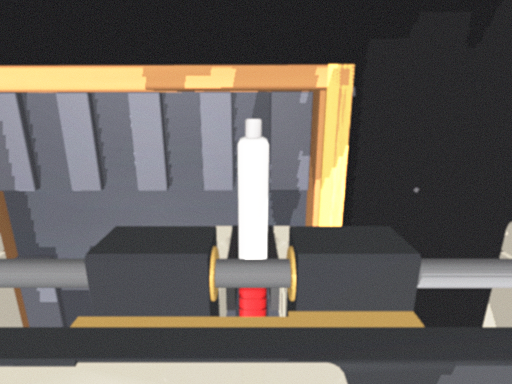

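Call:
apply_moves(commands=[0,0,0,0,0,0.6,0,0,0,0,0,0,0.95,0,0,0,0,0,0,1.09,0,0,0,0,0,0,1.09,0,0,0,0,0,0,1.09,0.28,0,0,0,0,0,1.09,0.28,0,0,0,0,0,1.09,0.28,0,0,0,0,0,1.09,0.28,0,0,0,0,0,0.6,0.28,0,0,0,0,0,-0.4,0.28,0,0,0,0,0,-1.25,0.28,0,0,0,0,0,-1.25,0.28])

```text
time: 19.55
tool_pos: [0.513, 0.0753, 0.1142]
tcp_rot: [-0.704, 0.71, -0.002, 0.004]
ft_force: [0.3, 0.3, 0.7]
finger_gap: 0.0244
```

```bash
python3 - <<'E'
from meas import *
where(ctrl)
f=ctrl.grab_frame("wrist"); cv2.imwrite("pics/o_wrist.png",f["color"][:,:,::-1])
f=ctrl.grab_frame("top"); bars(f,.021,(.11,.09),TRAY); crop(f["color"],100,110,250,130,3.1,"pics/o_top.png")
p=T2(TRAY,[.0435,-.008,0])[0]
tgt((p[0],p[1],.11,-86.4),(p[0],p[1],.05,-86.4),(p[0],p[1],.009,-86.4),start=[.5104,.0745,.110,-90.5])
E
```

```text
t 19.55 tcp [0.513  0.0753 0.1142] phi -90.43 F [0.3 0.3 0.7] gap 0.0244 q [ 0.53  0.2  -0.49  0.   -0.87 -0.53]
local mm [ 86.5 -31.3] size [80.4 13.2] ang 87.0 mean [ 86.7 -29.2] world [ 0.6423 -0.2486  0.021 ]
local mm [ 42.6 -32.5] size [15.2 83.3] ang 0.8 mean [ 42.4 -29.8] world [ 0.5986 -0.2526  0.021 ]
local mm [-0.2  0.8] size [15.7 92.9] ang 0.2 mean [-0.2  0.9] world [ 0.5538 -0.222   0.021 ]
local mm [-87.7  -2.4] size [91.1 15.7] ang 86.9 mean [-87.9  -2.3] world [ 0.4666 -0.2307  0.021 ]
[0,0,-0.51, 7.54,-2.25,0, jaw] dist mm 315 rot 4.1
[0,0,-0.51, 7.54,-2.25,1.5, jaw] dist mm 321 rot 4.1
[0,0,-0.51, 7.54,-2.25,2.52, jaw] dist mm 331 rot 4.1
cmd [ 5.978e-01 -2.279e-01  9.200e-03 -8.642e+01]
```

View pics/o_wrist.png

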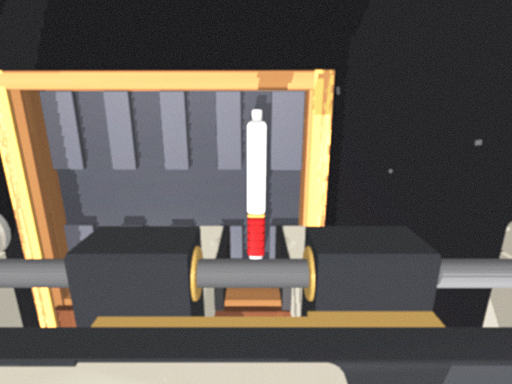

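View pics/o_top.png

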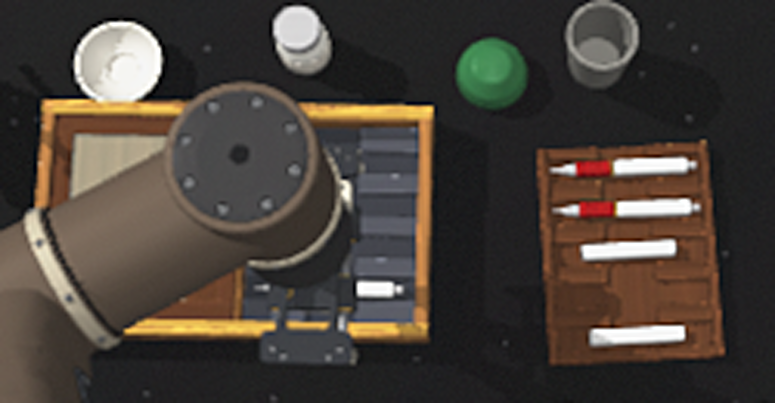

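Call:
apply_moves(commands=[0,0,-0.51,7.54,-2.25,0,0.28,0,0,-0.51,7.54,-2.25,0,0.28,0,0,-0.51,7.54,-2.25,0,0.28,0,0,-0.51,7.54,-2.25,0,0.28,0,0,-0.51,7.54,-2.25,0,0.28,0,0,-0.51,7.54,-2.25,0,0.28,0,0,-0.51,7.54,-2.25,0,0.28,0,0,-0.51,7.54,-2.25,1.0,0.28,0,0,-0.51,7.54,-2.25,1.5,0.28,0,0,-0.51,7.54,-2.25,1.5,0.28,0,0,-0.51,7.54,-2.25,1.5,0.28])

```text
time: 20.75
tool_pos: [0.597, -0.228, 0.0487]
tcp_rot: [0.729, -0.684, -0.001, 0.001]
ft_force: [0.7, 0.7, 0.3]
finger_gap: 0.0245
```

```bash
python3 - <<'E'
from meas import *
where(ctrl)
f=ctrl.grab_frame("wrist"); cv2.imwrite("pics/p_wrist.png",f["color"][:,:,::-1])
E
```

```text
t 20.75 tcp [ 0.597  -0.228   0.0487] phi -86.38 F [0.7 0.7 0.3] gap 0.0245 q [-0.06  0.46 -0.28  0.   -0.84  0.12]
```

View pics/p_wrist.png

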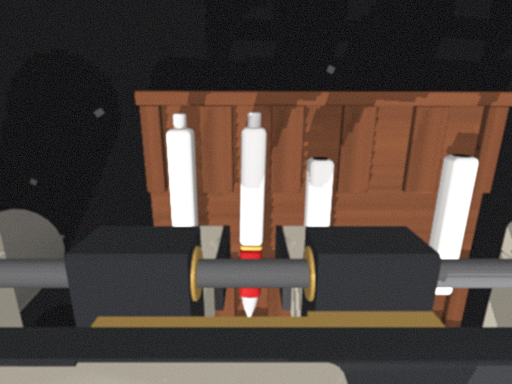

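Centred between the fingers at column 252. Grasping.

Call:
apply_moves(commands=[0,0,0,0,0,0.6,0.28,0,0,0,0,0,0.9,0.28,0,0,0,0,0,1.02,0.28,0,0,0,0,0,1.02,0.28,0,0,0,0,0,1.02,0,0,0,0,0,0,1.02,0,0,0,0,0,0,1.02,0,0,0,0,0,0,1.02,0,0,0,0,0,0,1.02,0,0,0,0,0,0,0.3,0,0,0,0,0,0,-0.7,0,0,0,0,0,0,-1.5,0,0,0,0,0,0,-1.5,0])

```text
time: 22.1
tool_pos: [0.6004, -0.229, 0.1147]
tcp_rot: [0.729, -0.684, 0.004, -0.002]
ft_force: [0.2, -0.3, 0.1]
finger_gap: 0.0145
```

```bash
python3 - <<'E'
from meas import *
where(ctrl)
p=T2(CASE,[.022,-.007,0])[0]
tgt((p[0],p[1],.112,-90.5),(p[0],p[1],.06,-90.5),(p[0],p[1],.0165,-90.5),start=[.5978,-.2279,.110,-86.42])
E
```

```text
t 22.1 tcp [ 0.6004 -0.229   0.1147] phi -86.37 F [ 0.2 -0.3  0.1] gap 0.0145 q [-0.06  0.39 -0.21  0.   -0.96  0.12]
[0,0,0.51, -7.53,-0.49,-0.05, jaw] dist mm 302 rot -4.1
[0,0,0.51, -7.53,-0.49,1.25, jaw] dist mm 306 rot -4.1
[0,0,0.51, -7.53,-0.49,2.34, jaw] dist mm 316 rot -4.1
cmd [ 5.986e-01  7.390e-02  1.640e-02 -9.050e+01]
```

Call:
apply_moves(commands=[0,0,0.51,-7.53,-0.49,-0.05,0,0,0,0.51,-7.53,-0.49,-0.05,0,0,0,0.51,-7.53,-0.49,-0.05,0,0,0,0.51,-7.53,-0.49,-0.05,0,0,0,0.51,-7.53,-0.49,-0.05,0,0,0,0.51,-7.53,-0.49,-0.05,0,0,0,0.51,-7.53,-0.49,-0.05,0,0,0,0.51,-7.53,-0.49,1.0,0,0,0,0.51,-7.53,-0.49,1.25,0,0,0,0.51,-7.53,-0.49,1.25,0,0,0,0.51,-7.53,-0.49,1.25,0])

```text
time: 23.2
tool_pos: [0.5985, 0.073, 0.0598]
tcp_rot: [-0.704, 0.71, -0.0, -0.0]
ft_force: [-0.5, -0.8, -0.4]
finger_gap: 0.0151
```

```bash
python3 - <<'E'
from meas import *
where(ctrl)
f=ctrl.grab_frame("wrist"); cv2.imwrite("pics/q_wrist.png",f["color"][:,:,::-1])
E
```

```text
t 23.2 tcp [0.5985 0.073  0.0598] phi -90.52 F [-0.5 -0.8 -0.4] gap 0.0151 q [ 0.45  0.4  -0.35  0.   -0.82 -0.45]
```

View pics/q_wrist.png

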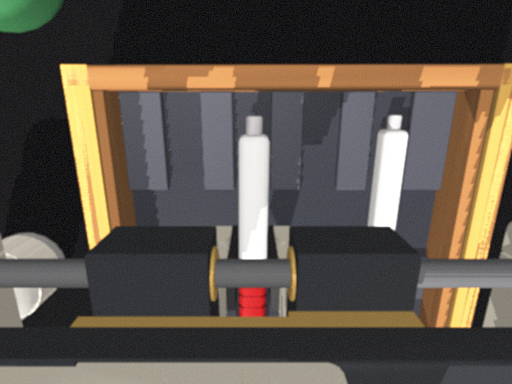

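Call:
apply_moves(commands=[0,0,0,0,0,0.6,0,0,0,0,0,0,0.95,0,0,0,0,0,0,1.09,0,0,0,0,0,0,1.09,0,0,0,0,0,0,1.09,0.28,0,0,0,0,0,1.09,0.28,0,0,0,0,0,1.09,0.28,0,0,0,0,0,1.09,0.28,0,0,0,0,0,0.6,0.28,0,0,0,0,0,-0.4,0.28,0,0,0,0,0,-1.25,0.28,0,0,0,0,0,-1.25,0.28])

```text
time: 24.45
tool_pos: [0.6013, 0.0745, 0.1148]
tcp_rot: [-0.704, 0.71, -0.002, 0.004]
ft_force: [1.1, 0.0, 0.4]
finger_gap: 0.0247
```

```bash
python3 - <<'E'
from meas import *
where(ctrl)
f=ctrl.grab_frame("wrist"); cv2.imwrite("pics/r_wrist.png",f["color"][:,:,::-1])
g=ctrl.grab_frame("top"); bars(g,.021,(.11,.09),TRAY); 
p=T2(TRAY,[.087,-.012,0])[0]; print(p)
# tilted tool: lean to -y by th about jaw axis
s=np.array([.5986,.0739,.110]); ph0=np.radians(-90.5)
def Rm(ph): return np.array([[np.cos(ph),np.sin(ph),0],[np.sin(ph),-np.cos(ph),0],[0,0,-1.]])
R0=Rm(ph0)
for th in (25,30):
    R1=Rm(np.radians(-86.4))@R.from_euler('y',th,degrees=True).as_matrix()
    print(th,"tool z world",R1[:,2].round(3)) # body lies at -tool z
    rv=R.from_matrix(R0.T@R1).as_rotvec(degrees=True)/8
    print("turn",rv.round(2))
    for t in [(p[0],p[1],.12),(p[0],p[1],.06),(p[0],p[1],.0145)]:
        print((R0.T@(np.array(t)-s)/.04).round(2))
E
```

```text
t 24.45 tcp [0.6013 0.0745 0.1148] phi -90.44 F [1.1 0.  0.4] gap 0.0247 q [ 0.45  0.33 -0.3   0.   -0.93 -0.45]
local mm [ 86.5 -31.3] size [80.4 13.2] ang 87.0 mean [ 86.7 -29.2] world [ 0.6423 -0.2486  0.021 ]
local mm [-0.2  0.7] size [15.7 92.7] ang 0.2 mean [ 0.1 -0.7] world [ 0.5538 -0.2221  0.021 ]
local mm [-87.6  -0.7] size [94.7 13.8] ang 89.8 mean [-87.7  -0.7] world [ 0.4666 -0.229   0.021 ]
[ 0.64158181 -0.22931355  0.        ]
25 tool z world [ 0.027 -0.422 -0.906]
turn [ 0.11  3.12 -0.5 ]
[ 7.57 -1.14 -0.25]
[ 7.57 -1.14  1.25]
[ 7.57 -1.14  2.39]
30 tool z world [ 0.031 -0.499 -0.866]
turn [ 0.13  3.75 -0.5 ]
[ 7.57 -1.14 -0.25]
[ 7.57 -1.14  1.25]
[ 7.57 -1.14  2.39]
```

View pics/r_wrist.png

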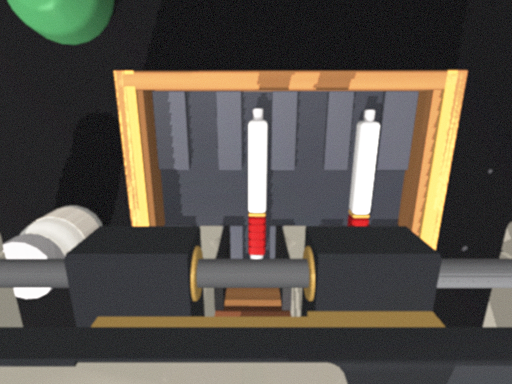

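```bash
cat >> h.py <<'E'
def Rm(ph,th=0):
    ph=np.radians(ph); return np.array([[np.cos(ph),np.sin(ph),0],[np.sin(ph),-np.cos(ph),0],[0,0,-1.]])@R.from_euler('y',th,degrees=True).as_matrix()
def tgt3(start,*rows):  # pose=(x,y,z,phi,th)
    R0=Rm(*start[3:])
    for r in rows:
        print((R.from_matrix(R0.T@Rm(*r[3:])).as_rotvec(degrees=True)/8).round(2).tolist(),(R0.T@(np.array(r[:3])-start[:3])/.04).round(2).tolist())
E
python3 - <<'E'
from h import *
p=T2(TRAY,[.087,-.013,0])[0]; q=[p[0],p[1]]
a=[*q,.06,-86.4,-25]
print(Rm(-86.4,-25)[:,2])
tgt3([.5986,.0739,.110,-90.5,0],[*q,.12,-86.4,-25],a)
print("next"); tgt3(a,[*q,.0125,-86.4,-25],[*q,.12,-86.4,-25])
E
```

```text
[-0.02653642  0.42178432 -0.90630779]
[-0.11, -3.12, -0.5] [7.6, -1.14, -0.25]
[-0.11, -3.12, -0.5] [7.6, -1.14, 1.25]
next
[0.0, 0.0, 0.0] [0.5, 0.0, 1.08]
[0.0, 0.0, 0.0] [-0.63, 0.0, -1.36]
```

Call:
apply_moves(commands=[-0.11,-3.12,-0.5,7.6,-1.14,-0.25,0.35,-0.11,-3.12,-0.5,7.6,-1.14,-0.25,0.35,-0.11,-3.12,-0.5,7.6,-1.14,-0.25,0.35,-0.11,-3.12,-0.5,7.6,-1.14,-0.25,0.35,-0.11,-3.12,-0.5,7.6,-1.14,-0.25,0.35,-0.11,-3.12,-0.5,7.6,-1.14,-0.25,0.35,-0.11,-3.12,-0.5,7.6,-1.14,-0.25,0.35,-0.11,-3.12,-0.5,7.6,-1.14,-0.25,0.35,-0.11,-3.12,-0.5,7.6,-1.14,0.8,0.35,-0.11,-3.12,-0.5,7.6,-1.14,1.25,0.35,-0.11,-3.12,-0.5,7.6,-1.14,1.25,0.35,-0.11,-3.12,-0.5,7.6,-1.14,1.25,0.35])

```text
time: 25.75
tool_pos: [0.6409, -0.2303, 0.059]
tcp_rot: [0.712, -0.668, -0.158, -0.147]
ft_force: [0.4, -0.2, 0.8]
finger_gap: 0.0307
```

```bash
python3 - <<'E'
from meas import *
where(ctrl); s=ctrl.state(); print(R.from_quat(s["tcp_rot"]).as_matrix()[:,2].round(3))
f=ctrl.grab_frame("wrist"); cv2.imwrite("pics/s_wrist.png",f["color"][:,:,::-1])
f=ctrl.grab_frame("scene"); crop(f["color"],150,110,200,190,3.1,"pics/s_scene.png")
E
```

```text
t 25.75 tcp [ 0.6409 -0.2303  0.059 ] phi -86.42 F [ 0.4 -0.2  0.8] gap 0.0307 q [-0.31  0.64  0.17 -0.42 -1.3   0.52]
[-0.028  0.421 -0.906]
```

View pics/s_wrist.png

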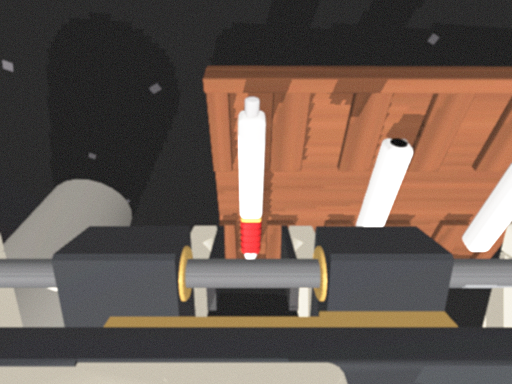

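View pics/s_scene.png

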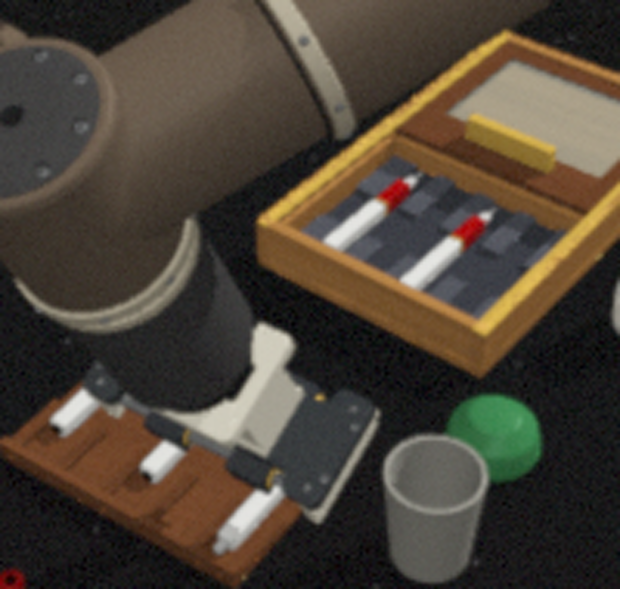

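Call:
apply_moves(commands=[0,0,0,0.25,0,0.54,0.35,0,0,0,0.4,0,0.86,0.35,0,0,0,0.5,0,1.08,0.35,0,0,0,0.5,0,1.08,0.35,0,0,0,0.5,0,1.08,0.35])

```text
time: 26.35
tool_pos: [0.6413, -0.2307, 0.0121]
tcp_rot: [0.712, -0.668, -0.158, -0.148]
ft_force: [0.0, 1.0, -1.5]
finger_gap: 0.0307
```

```bash
python3 - <<'E'
from meas import *
where(ctrl)
f=ctrl.grab_frame("scene"); crop(f["color"],150,110,200,190,3.1,"pics/t_scene.png")
f=ctrl.grab_frame("wrist"); cv2.imwrite("pics/t_wrist.png",f["color"][:,:,::-1])
E
```

```text
t 26.35 tcp [ 0.6413 -0.2307  0.0121] phi -86.41 F [ 0.   1.  -1.5] gap 0.0307 q [-0.31  0.69  0.15 -0.43 -1.23  0.56]
```

View pics/t_scene.png

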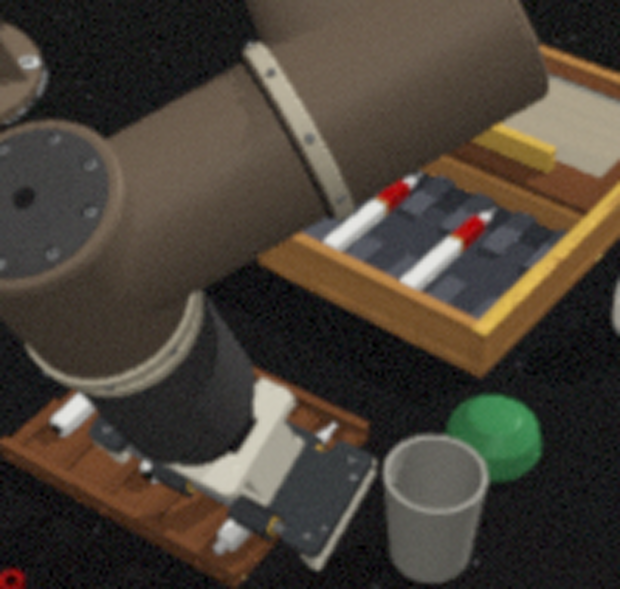

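View pics/t_wrist.png

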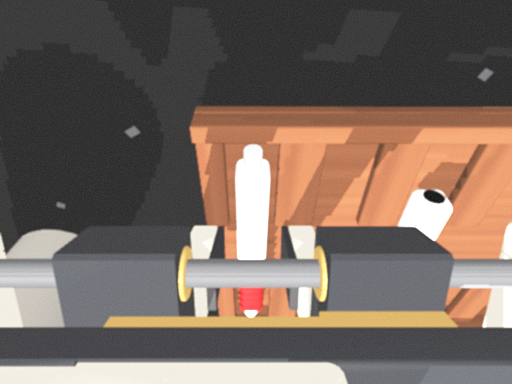

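Call:
apply_moves(commands=[0,0,0,0,0,0,0,0,0,0,0,0,0,0,0,0,0,0,0,0,0,0,0,0,0,0,0,0,0,0,0,0,0,0,0,0,0,0,-0.25,0,-0.54,0,0,0,0,-0.7,0,-1.51,0,0,0,0,-1.13,0,-2.44,0,0,0,0,-1.13,0,-2.44,0])

```text
time: 27.35
tool_pos: [0.6442, -0.2329, 0.1261]
tcp_rot: [0.713, -0.668, -0.152, -0.149]
ft_force: [0.0, -1.2, 0.1]
finger_gap: 0.0141
```

```bash
python3 - <<'E'
from meas import *
where(ctrl)
f=ctrl.grab_frame("scene"); crop(f["color"],150,110,200,190,3.1,"pics/u_scene.png")
f=ctrl.grab_frame("wrist"); cv2.imwrite("pics/u_wrist.png",f["color"][:,:,::-1])
p=T2(TRAY,[.087,-.013,0])[0]; st=[p[0],p[1],.12,-86.4,-25]
q=T2(CASE,[-.022,-.012,0])[0]; a=[q[0],q[1],.065,-90.5,-25]
tgt3(st,[q[0],q[1],.12,-90.5,-25],a)
print("next"); tgt3(a,[q[0],q[1],.0195,-90.5,-25],[q[0],q[1],.12,-90.5,-25])
E
```

```text
t 27.35 tcp [ 0.6442 -0.2329  0.1261] phi -86.15 F [ 0.  -1.2  0.1] gap 0.0141 q [-0.31  0.58  0.23 -0.41 -1.39  0.48]
[0.22, 0.0, 0.46] [-6.9, 1.71, 3.22]
[0.22, 0.0, 0.46] [-6.32, 1.71, 4.46]
next
[0.0, 0.0, 0.0] [0.48, 0.0, 1.03]
[0.0, 0.0, 0.0] [-0.58, 0.0, -1.25]
```

View pics/u_scene.png

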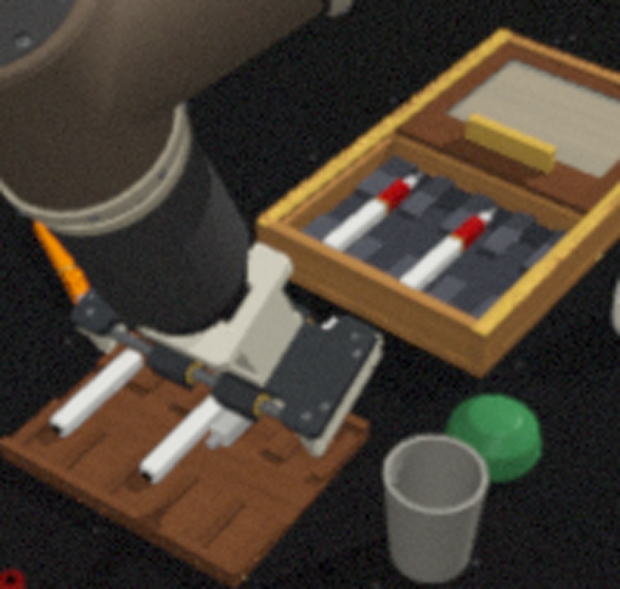

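View pics/u_wrist.png

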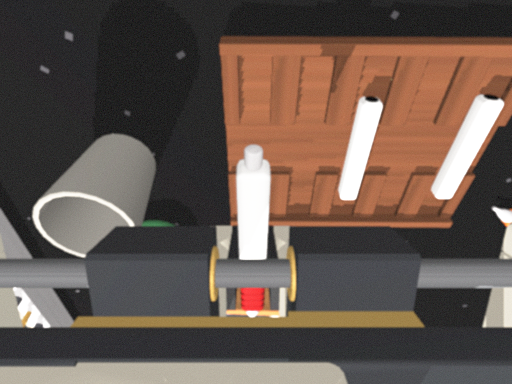

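Call:
apply_moves(commands=[0.22,0,0.46,-6.9,1.71,3.22,0,0.22,0,0.46,-6.9,1.71,3.22,0,0.22,0,0.46,-6.9,1.71,3.22,0,0.22,0,0.46,-6.9,1.71,3.22,0,0.22,0,0.46,-6.9,1.71,3.22,0,0.22,0,0.46,-6.9,1.71,3.22,0,0.22,0,0.46,-6.9,1.71,3.22,0,0.22,0,0.46,-6.9,1.71,3.22,0,0.22,0,0.46,-6.6,1.71,3.9,0,0.22,0,0.46,-6.32,1.71,4.46,0,0.22,0,0.46,-6.32,1.71,4.46,0,0.22,0,0.46,-6.32,1.71,4.46,0])

```text
time: 28.65
tool_pos: [0.5539, 0.0676, 0.0636]
tcp_rot: [-0.687, 0.694, 0.152, 0.153]
ft_force: [0.7, 0.6, -0.6]
finger_gap: 0.0147
```

```bash
python3 - <<'E'
from meas import *
where(ctrl)
f=ctrl.grab_frame("scene"); crop(f["color"],170,60,200,190,3.1,"pics/v_scene.png")
f=ctrl.grab_frame("wrist"); cv2.imwrite("pics/v_wrist.png",f["color"][:,:,::-1])
print(T2(CASE,[-.022,-.012,.065]))
E
```

```text
t 28.65 tcp [0.5539 0.0676 0.0636] phi -90.61 F [ 0.7  0.6 -0.6] gap 0.0147 q [ 0.13  0.37 -0.26 -0.54 -0.95  0.18]
[[0.55439612 0.06919244 0.065     ]]
```

View pics/v_scene.png

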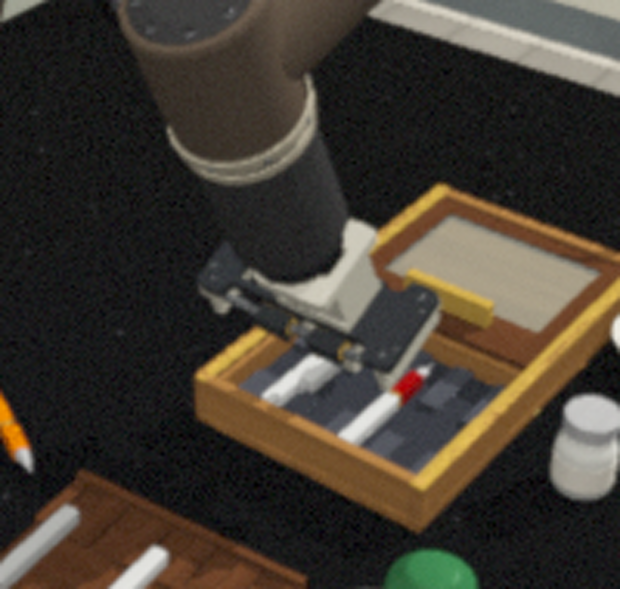

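View pics/v_wrist.png

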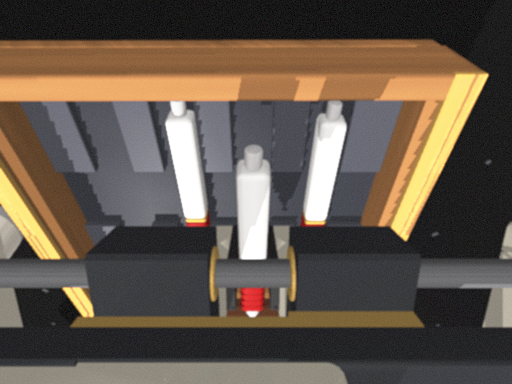

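Call:
apply_moves(commands=[0,0,0,0.25,0,0.54,0,0,0,0,0.4,0,0.86,0,0,0,0,0.48,0,1.03,0,0,0,0,0.48,0,1.03,0,0,0,0,0.48,0,1.03,0.28,0,0,0,0.48,0,1.03,0.28,0,0,0,0.48,0,1.03,0.28,0,0,0,0.48,0,1.03,0.28,0,0,0,0.2,0,0.43,0.28,0,0,0,-0.2,0,-0.43,0.28,0,0,0,-0.58,0,-1.25,0.28,0,0,0,-0.58,0,-1.25,0.28])

```text
time: 29.95
tool_pos: [0.5569, 0.0686, 0.125]
tcp_rot: [-0.688, 0.692, 0.149, 0.157]
ft_force: [0.7, 0.5, 0.4]
finger_gap: 0.0247
```

```bash
python3 - <<'E'
from meas import *
where(ctrl)
f=ctrl.grab_frame("wrist"); cv2.imwrite("pics/w_wrist.png",f["color"][:,:,::-1])
f=ctrl.grab_frame("top"); crop(f["color"],100,110,250,130,3.1,"pics/w_top.png")
f=ctrl.grab_frame("scene"); crop(f["color"],150,110,240,190,3.1,"pics/w_scene.png")
q=T2(CASE,[-.022,-.012,0])[0]
tgt3([q[0],q[1],.12,-90.5,-25],[.577,.245,.12,-90.5,0],[.577,.245,.057,-90.5,0])
E
```

```text
t 29.95 tcp [0.5569 0.0686 0.125 ] phi -90.2 F [0.7 0.5 0.4] gap 0.0247 q [ 0.14  0.29 -0.22 -0.5  -1.04  0.11]
[-0.0, 3.12, -0.0] [-3.99, -0.53, 1.86]
[-0.0, 3.12, -0.0] [-3.32, -0.53, 3.29]
```

View pics/w_wrist.png

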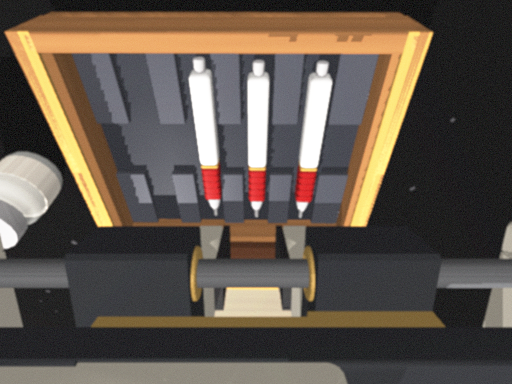

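View pics/w_top.png

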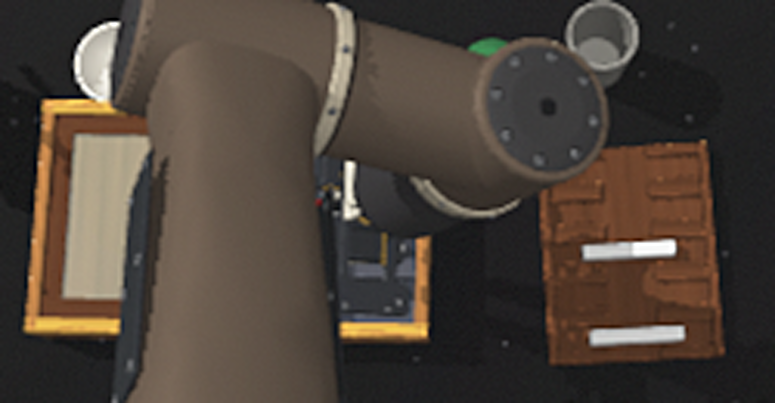

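View pics/w_scene.png

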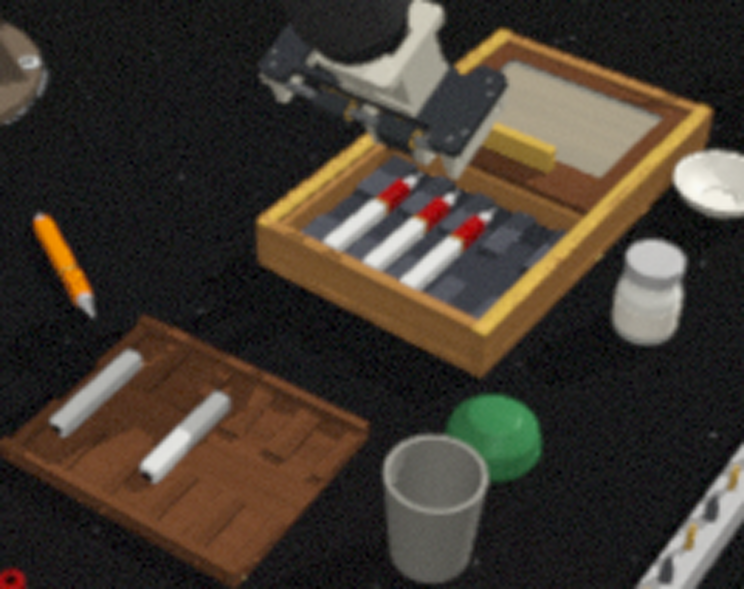

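Call:
apply_moves(commands=[0,3.12,0,-3.99,-0.53,1.86,0,0,3.12,0,-3.99,-0.53,1.86,0,0,3.12,0,-3.99,-0.53,1.86,0,0,3.12,0,-3.99,-0.53,1.86,0,0,3.12,0,-3.99,-0.53,1.86,0,0,3.12,0,-3.99,-0.53,1.86,0,0,3.12,0,-3.99,-0.53,1.86,0])

```text
time: 30.8
tool_pos: [0.5757, 0.2441, 0.1177]
tcp_rot: [-0.704, 0.71, 0.0, -0.001]
ft_force: [-0.3, -0.7, -0.2]
finger_gap: 0.0006
```

```bash
python3 - <<'E'
from meas import *
where(ctrl)
f=ctrl.grab_frame("top"); crop(f["color"],90,110,260,130,3.05,"pics/x_top.png")
f=ctrl.grab_frame("scene"); crop(f["color"],150,60,240,190,3.1,"pics/x_scene.png")
E
```

```text
t 30.8 tcp [0.5757 0.2441 0.1177] phi -90.48 F [-0.3 -0.7 -0.2] gap 0.0006 q [ 0.71  0.37 -0.24 -0.   -0.97 -0.72]
```

View pics/x_top.png

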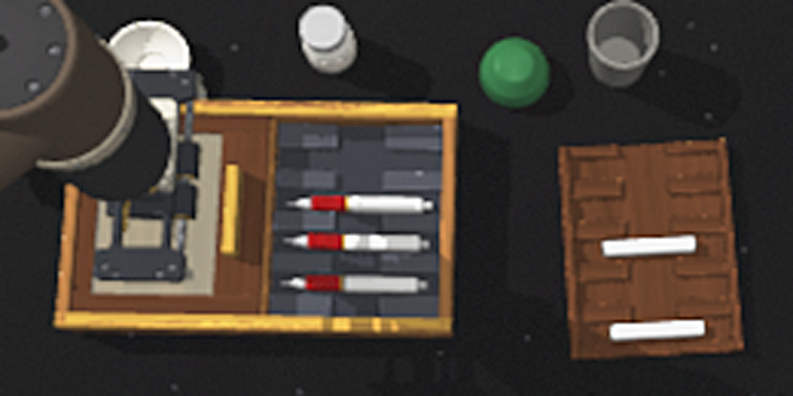

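View pics/x_scene.png

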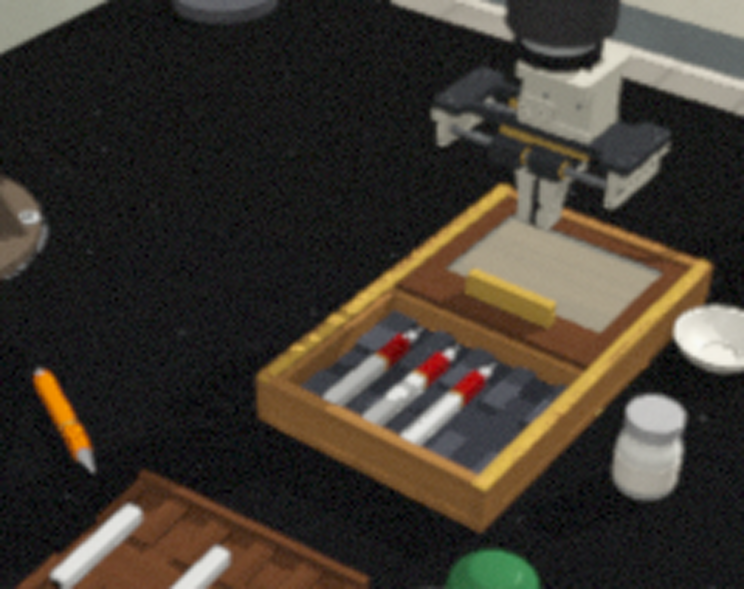

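Call:
apply_moves(commands=[0,0,0,0,0,0.9,0,0,0,0,0,0,1.58,0,0,0,0,0,0,1.58,0,0,0,0,0.4,0,1.58,0,0,0,0,0.6,0,1.58,0,0,0,0,0.8,0,1.58,0,0,0,0,1.1,0,1.58,0,0,0,0,1.4,0,1.58,0,0,0,0,1.7,0,1.58,0,0,0,0,2.0,0,1.58,0,0,0,0,2.3,0,1.58,0,0,0,0,2.6,0,1.58,0,0,0,0,2.9,0,1.58,0,0,0,0,3.2,0,1.58,0,0,0,0,3.5,0,1.58,0,0,0,0,3.8,0,1.58,0,0,0,0,4.1,0,1.58,0,0,0,0,4.4,0,1.58,0,0,0,0,4.6,0,1.58,0,0,0,0,4.7,0,1.58,0])

```text
time: 32.9
tool_pos: [0.5745, 0.0554, 0.0559]
tcp_rot: [-0.704, 0.711, 0.0, -0.0]
ft_force: [1.7, 2.1, 0.3]
finger_gap: 0.0005
```

```bash
python3 - <<'E'
from meas import *
where(ctrl)
f=ctrl.grab_frame("scene"); crop(f["color"],150,60,240,190,3.1,"pics/y_scene.png")
E
```

```text
t 32.9 tcp [0.5745 0.0554 0.0559] phi -90.56 F [1.7 2.1 0.3] gap 0.0005 q [ 0.43  0.37 -0.42  0.   -0.79 -0.44]
```

View pics/y_scene.png

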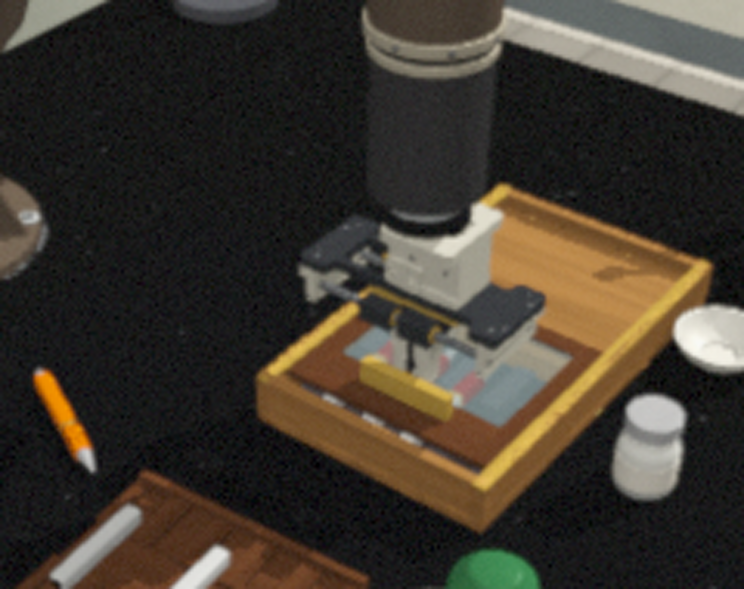

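Call:
apply_moves(commands=[0,0,0,0.12,0,0,0,0,0,0,0.24,0,0,0,0,0,0,0.34,0,0,0,0,0,0,0.42,0,0,0,0,0,0,0.48,0,0,0,0,0,0,0.52,0,0,0,0,0,0,0.55,0,0,0,0,0,0,0.55,0,0,0,0,0,0,0.55,0,0])

```text
invalid input
```

Call:
apply_moves(commands=[0,0,0,0.12,0,0,0,0,0,0,0.24,0,0,0,0,0,0,0.34,0,0,0,0,0,0,0.42,0,0,0,0,0,0,0.48,0,0,0,0,0,0,0.52,0,0,0,0,0,0,0.55,0,0,0,0,0,0,0.55,0,0,0,0,0,0,0.55,0,0,0])

```text
time: 33.85
tool_pos: [0.5742, 0.0394, 0.0559]
tcp_rot: [-0.704, 0.71, 0.002, 0.003]
ft_force: [-10.1, 28.9, 2.5]
finger_gap: 0.0006
```

Call:
apply_moves(commands=[0,0,0,-0.2,0,0,0,0,0,0,-0.5,0,0,0,0,0,0,-0.6,0,-0.5,0,0,0,0,-0.6,0,-1.6,0,0,0,0,-0.6,0,-2.5,0,0,0,0,-2.6,3.0,-3.0,0,0,0,0,-4.6,3.0,-3.0,0,0,0,0,-5.6,3.0,-3.0,0,0,0,0,-5.6,3.0,-3.0,0,0,0,0,-5.6,3.0,-3.0,0])

```text
time: 34.85
tool_pos: [0.4559, 0.2614, 0.1767]
tcp_rot: [-0.704, 0.71, -0.001, 0.001]
ft_force: [1.7, -0.2, -0.4]
finger_gap: 0.0005
```

```bash
python3 - <<'E'
from meas import *
where(ctrl)
f=ctrl.grab_frame("top"); crop(f["color"],90,110,260,130,3.05,"pics/z_top.png"); crop(f["color"],100,130,150,100,5.3,"pics/z_case.png"); bars(f,.021,(.11,.09),TRAY)
f=ctrl.grab_frame("scene"); crop(f["color"],150,110,240,190,3.1,"pics/z_scene.png")
E
```

```text
t 34.85 tcp [0.4559 0.2614 0.1767] phi -90.49 F [ 1.7 -0.2 -0.4] gap 0.0005 q [ 0.9   0.15 -0.39  0.   -1.03 -0.9 ]
local mm [-0.2  0.8] size [15.7 92.9] ang 0.2 mean [-0.2  0.7] world [ 0.5538 -0.222   0.021 ]
local mm [-87.6  -0.8] size [94.2 15.7] ang 86.9 mean [-87.9  -1.1] world [ 0.4666 -0.2291  0.021 ]
```

View pics/z_top.png

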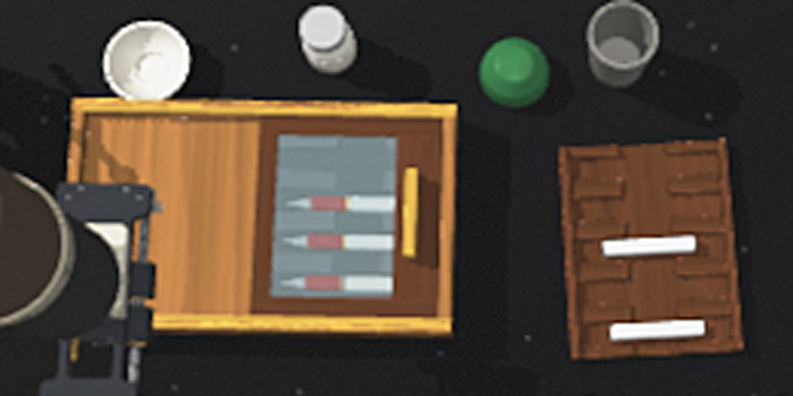

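View pics/z_case.png

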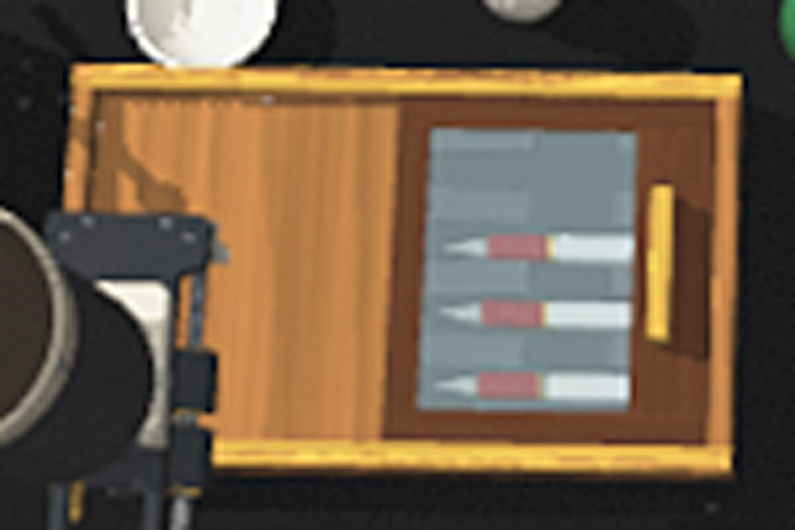

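View pics/z_scene.png

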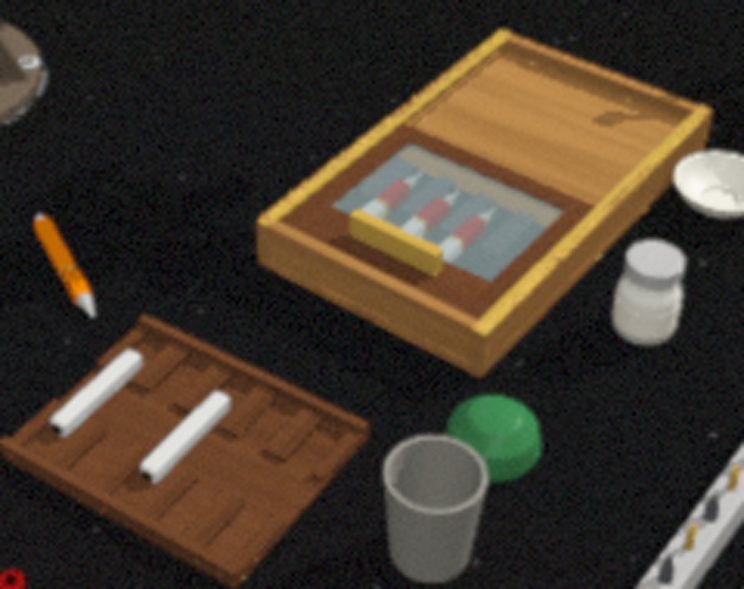

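```bash
python3 - <<'E'
from plant import ctrl
print(ctrl.sign_off())
E
```

```text
the job is handed in; nothing more can be done
None
```

The display case is ready and I handed the job in at about 35 s of the 208 s allowed. No verdict came back.

**What I did**
- I pushed the door right open to its stop, where the push force rose to 11 N.
- I moved both bare barrels into their own tray pockets, at x = 0 and x = -88 mm.
- I laid the three finished pencils flat in case slots x = -66, 22 and -22 mm. For the last pencil I leaned the gripper 25° to clear the pewter cup.
- I pushed the door shut and moved the arm clear.

**Last checks**
- **Door:** it stopped against the frame at 29 N, within 1 mm of the position worked out for fully shut. No gap shows in the top view.
- **Pencils:** all three show through the glass, each in its own slot.
- **Barrels:** both are within about 1 mm of their pocket centres.
- **Other items:** no contact was felt or seen with anything else on the counter. The last close views covered the tray and case area, not the driver, blue pencil or loose grips at the far edge.
- **Disturbances:** no knock or slackened grip showed up.

No check failed or disagreed.

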